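# Load, stir and clamp a vacuum saturation vessel

### The job

Get the rock saturation vessel ready for pumping down: move every rock piece lying in the sample pan into the vessel with those already there, then take the stirring rod from its stand and stir with its tip close to the vessel's floor, right round the vessel a good three or four times and until every piece that lay in the vessel at the start has been shifted from its place. Stand the rod back in its stand, swing the cover fully shut over the vessel, then pull the click wrench clockwise (seen from above) until the nut comes tight and the wrench gives, stop there without forcing it on, and let it spring back straight. Leave the other things on the bench alone.

Things in the scene. Friction and masses are not known exactly. Their poses are not given: they have to be found in the camera images.
- vessel: the saturation vessel, fixed to the bench: a clear round pot open at the top, inner radius 58 mm, outer 66 mm (71 mm at its rim flange), on a dark base flange of radius 83 mm. Origin: centre of its underside, z up. The inner floor is 16 mm above the bench, the rim 86 mm. A vertical steel post of radius 11 mm stands outside the pot on the body's x axis, 105 mm from the centre towards +x; the cover swings about it and the clamp nut sits on top of it
- cover (a joint): angle of the swing cover about the vertical post (rad): 0 fully shut (disc over the pot), it starts between 1.5 and 1.8, open; 1.9 is its stop. Growing = clockwise seen from above, so it is shut by turning it anticlockwise. It stays where it is left (friction torque 0.15 N m). The cover is a flat disc of radius 69 mm, 88 to 102 mm above the bench, whose centre is 105 mm from the post
- cover_knob (a point): middle of the upright black knob on the cover: round, 22 mm in diameter, from 102 to 140 mm above the bench, 147 mm from the post's axis (the far side of the disc's centre); the point is 122 mm above the bench. Beside it, at 100 mm from the post, stands a thin brass hose tail 28 mm high
- nut (a joint): angle of the clamp nut with the wrench head on it, about the post (rad): growing = tightening = clockwise seen from above; it starts between 0 and 0.35, turns with 0.4 N m and comes up tight at 1.2, where it stops. At 0 the wrench points 285 degrees (anticlockwise from the vessel's x axis, seen from above), at 1.2 it points 216 degrees, over the edge of the shut cover
- wrench (a joint): breakaway joint of the click wrench, a vertical pivot 28 mm out from the nut's axis (rad): 0 while the wrench is straight; at 1.5 N m it gives and bends clockwise, the nut staying still, with torque then rising slowly (2 N m per rad) up to its stop at 0.4; a spring straightens it when it is let go. Past 0.06 it has clicked; past 0.3 it counts as forced
- wrench_grip (a point): middle of the grey round grip of the wrench: 24 mm in diameter, 110 mm long, level, pointing straight out from the nut, its axis 133 mm above the bench; the point is 172 mm from the nut's axis (the grip runs from 113 to 223 mm; between it and the nut is a 16 mm steel tube). The wrench stays on the nut
- pan: sample pan, fixed: a shallow aluminium tray 240 x 190 mm (x, y), rim 14 mm high, walls and floor 3 mm. Origin: centre of its underside
- stand: rod stand, fixed: a white block 64 x 64 x 70 mm high. Origin: centre of its underside
- stand_hole0 (a point): mouth of the rod's hole in the stand: round, 14 mm wide with a 3 mm chamfer, 50 mm deep, its floor 20 mm above the bench; the point is on its axis, level with the block's top, 70 mm above the bench
- rod: stirring rod, about 110 g, standing upright (it may lean up to 5 degrees) in its stand: a steel shaft 10 mm in diameter and 140 mm long, and above it a square wooden grip 20 x 20 mm, from 140 to 215 mm above the tip. Origin: the tip (lower end); z runs up the rod to the grip, x and y are square to the grip's flats
- rock1: an angular grey rock piece, about 21 mm across and 17.5 mm high, 12 g, with a flat foot; the origin is in its middle; it starts in the sample pan, or is absent
- rock2: an angular grey rock piece, about 21 mm across and 17.5 mm high, 12 g, with a flat foot; the origin is in its middle; it starts in the sample pan, or is absent
- rock3: an angular grey rock piece, about 21 mm across and 17.5 mm high, 12 g, with a flat foot; the origin is in its middle; it starts in the sample pan, or is absent
- rock4: an angular grey rock piece, about 21 mm across and 17.5 mm high, 12 g, with a flat foot; the origin is in its middle; it starts in the sample pan, or is absent
- rock5: an angular grey rock piece, about 21 mm across and 17.5 mm high, 12 g, with a flat foot; the origin is in its middle; it starts in the sample pan, or is absent
- old1: an angular grey rock piece, about 21 mm across and 17.5 mm high, 12 g, with a flat foot; the origin is in its middle; it starts on the vessel's floor
- old2: an angular grey rock piece, about 21 mm across and 17.5 mm high, 12 g, with a flat foot; the origin is in its middle; it starts on the vessel's floor
- old3: an angular grey rock piece, about 21 mm across and 17.5 mm high, 12 g, with a flat foot; the origin is in its middle; it starts on the vessel's floor
- old4: an angular grey rock piece, about 21 mm across and 17.5 mm high, 12 g, with a flat foot; the origin is in its middle; it starts on the vessel's floor
- tin: bystander: a small round aluminium tin, 56 mm wide, 35 mm high
- beaker: bystander: an empty glass beaker, 68 mm wide, 85 mm high
- bulb: bystander: an orange rubber bulb standing on its end, 56 mm wide, 92 mm high
- jar: bystander: a white jar, 60 mm wide, 100 mm high

How it is judged (in metres and radians):
On the way, in this order (a step that is already met when the one before it is completed fails the run):
1. every rock piece from the pan lies in the vessel (horizontal distance between each of rock1, rock2, rock3, rock4, rock5 and vessel below 0.057 m and z of rock1 in the frame of vessel between 0.016 and 0.07 m and z of rock2 in the frame of vessel between 0.016 and 0.07 m and z of rock3 in the frame of vessel between 0.016 and 0.07 m and z of rock4 in the frame of vessel between 0.016 and 0.07 m and z of rock5 in the frame of vessel between 0.016 and 0.07 m), for 0.2 s.
2. the rod's tip, in the vessel and within 18 mm of its floor, sweeps the post side (more than 18 mm off centre) (z of rod in the frame of vessel below 0.034 m and horizontal distance between rod and vessel below 0.058 m and x of rod in the frame of vessel above 0.018 m).
3. it passes round one side (more than 15 mm off centre) (z of rod in the frame of vessel below 0.034 m and horizontal distance between rod and vessel below 0.058 m and x of rod in the frame of vessel between -0.011 and 0.011 m and (y of rod in the frame of vessel above 0.015 m or y of rod in the frame of vessel below -0.015 m)).
4. it sweeps the side opposite the post (more than 18 mm off centre) (z of rod in the frame of vessel below 0.034 m and horizontal distance between rod and vessel below 0.058 m and x of rod in the frame of vessel below -0.018 m).
5. it passes round a side again (all of step 3).
6. it sweeps the post side a second time (all of step 2).
7. it sweeps the side opposite the post a second time (all of step 4).
8. it sweeps the post side a third time, and all four pieces that lay in the vessel have shifted by more than 6 mm (all of step 6 and distance of each of old1, old2, old3, old4 from where it was at the start of the episode above 0.006 m).
9. the cover is fully shut (value of joint cover below 0.05 rad), for 0.2 s.
10. the nut is tight and the wrench gives (value of joint nut above 1.15 rad and value of joint wrench above 0.06 rad and value of joint cover below 0.05 rad), for 0.1 s.
At the end, for the whole second after the job is handed in: Every rock piece is inside the vessel below its rim; the cover is shut (within 0.05 rad); the nut is tight (past 1.12 rad) and the wrench straight again (under 0.04 rad); the rod stands at rest in its stand, its tip within 6 mm of the hole's floor (all of step 1 and horizontal distance between each of old1, old2, old3, old4 and vessel below 0.057 m and z of old1 in the frame of vessel between 0.016 and 0.07 m and z of old2 in the frame of vessel between 0.016 and 0.07 m and z of old3 in the frame of vessel between 0.016 and 0.07 m and z of old4 in the frame of vessel between 0.016 and 0.07 m and value of joint cover below 0.05 rad and value of joint nut above 1.12 rad and value of joint wrench below 0.04 rad and horizontal distance between rod and stand_hole0 below 0.01 m and height (world z) of rod below 0.026 m and angle between rod's own z axis and vertical below 0.2 rad and linear speed of rod below 0.02 m/s); the robot touches nothing.
It fails at once if the wrench is forced on after it has given (past 0.3 rad) (value of joint wrench above 0.3 rad).
It fails at once if a bystander is moved more than 25 mm (distance of any of tin, beaker, bulb, jar from where it was at the start of the episode above 0.025 m).
Of rock1, rock2, rock3, rock4, rock5 only 3 to 5 are there at a start; the rules pass over those that are not, and their reading is None.
At some moment in a run one of rock1, rock2, rock3, rock4, rock5 may be knocked a few centimetres aside while the robot is not near it.
It also fails if it takes over 210 s, if anything falls off the work surface, if the arm or the gripper's body presses on something with over 40 N, if the wrist force passes 120 N, or if a joint passes its speed limit or range.

### The arm

A 6-joint arm with a two-finger parallel gripper is mounted at the origin on the work surface. World frame = base frame: x ahead of the robot, y to its left, z up, the work surface at z = 0. Lengths are in mm, angles in rad, forces in N, time in s.
With the tool pointing down it reaches from about 325 to 775 mm from the base axis. Payload 5.5 kg.
Tool frame: the origin (TCP) lies at the very end of the fingers, on their centre line; the grasp point (between the pads) lies 19 mm behind it; z points along the fingers, y is the line along which they close (so a half turn about z gives the same grasp; the last joint's range is limited). The gripper opens to 85 mm and grips with 20 to 120 N. Pads are 22 mm wide; open, the fingers measure 114 mm over their backs; the gripper's body (76 mm by 85 mm) begins 54 mm behind the grasp point. The pads swing forward as they close: fully open they stand 13 mm farther back than shut.
Start: joints at [-1.274, 0.091, 1.231, -0, 1.82, -0.057], TCP at [207.879, -562.852, 231.275] pointing down, gripper open.
Joint ranges: [-2.87, 2.87], [-0.86, 2.18], [0.17, 2.46], [-1.51, 4.65], [0.06, 2.69], [-2.65, 2.65]. Speed limits (rad/s): [2.57, 2.57, 3.01, 3.14, 3.14, 3.14].

### API

Orientations are given as a rotation vector (axis times angle).
In Python, from bench import r gives the robot as it stands. The module is installed in compiled form; this text tells all that it offers.
- The arm moves only by the tool send_rows, never from a script. Its argument "increments" is a list of rows, each an object of numbers: "x", "y", "z": the shift along the world's x, y, z normalised to -1 to 1, where 1 is 0.1 m; "wx", "wy", "wz": the turn, a rotation vector about the world's x, y, z normalised to -1 to 1, where 1 is 2 pi rad; "fingers": the opening, from 0 (shut) to 1 (fully open). A call has 1 to 10 rows; each row is the pose to reach, as a shift and turn from the pose commanded when the call began, turning the shorter way round; what a row does not reach only later rows make up. A row lasts 1/10 s, in which the tool goes at most 50 mm and 8.59 degrees, less where a joint would pass 70% of its speed; a pose out of reach is approached as far as the arm can. A call with a number of a shift or a turn outside -1 to 1 is refused whole. A call with a gripper value outside its range is refused whole. The fingers move at their own pace and stop on an object; "grip_force" is the grip in N (left out, the last holds). Time passes only in rows, so rows that repeat a pose let the fingers close. It gives the time, the measured TCP pose, the force, the opening and the grip force at its end, in the units of the state.
- r.get_obs(): the state, without advancing time (a new reading comes with each control period).
- r.get_image(name): name is "scene" or "top"; returns the picture (480x640x3 uint8, red, green, blue); there is no depth.
- r.camera_params(name): a dict with "camera_matrix" (3x3 intrinsics, pixels), "rvec" (rotation vector, rad) and "tvec" (3), from world to camera coordinates, as OpenCV has them. Camera axes: x right, y down, z forward; pixel columns grow to the right and rows downward; lengths in mm; the calibration is good to about 2 mm. A picture is of the moment at which its call begins. camera_params takes no time and is no camera call.
- r.finish_job(): hands the job in; it is judged then, once.
The state is a dict: "t": time; "qpos": joint angles; "joint_velocities": joint speeds; "effort": joint torques, N m; "position": TCP position; "tool_rot": TCP orientation; "contact_force": force on the tool from outside, world axes, zero at the start; "ft_torque": the same for the moment, N m; "opening": finger opening in mm; "grasp_force": force on a finger pad.
Only numpy, scipy, OpenCV 4.12 (cv2) and the standard library are available. Lean on these libraries where they do the work, as an engineer would, in place of code of your own. Each camera call takes 0.05 s, during which the arm holds its last target. There are 200 camera calls.

## Working session

There is one attempt and no reset: what is moved stays moved. The work goes in short steps, Python scripts to look and compute and a tool call to move; the robot and the scene stay as the last step left them, time stands still between calls to the robot, and variables do not carry over. Pictures are saved under pics/ and viewed, at most 14 in all, crops included, and the job is handed in when it is done.

Besides the shell and the picture viewer there is one more tool, called in YAML: its name, and indented under it one key for each argument. send_rows: Moves the arm, as the interface text tells. Scaled input: -1 to 1 covers 0.1 m each way for a shift and 2 pi rad each way for a turn. Its arguments: {"type":"object","properties":{"increments":{"type":"array","items":{"type":"object","properties":{"x":{"type":"number","minimum":-1,"maximum":1},"y":{"type":"number","minimum":-1,"maximum":1},"z":{"type":"number","minimum":-1,"maximum":1},"wx":{"type":"number","minimum":-1,"maximum":1},"wy":{"type":"number","minimum":-1,"maximum":1},"wz":{"type":"number","minimum":-1,"maximum":1},"fingers":{"type":"number"}}}},"grip_force":{"type":"number"}},"required":["increments"]}

```bash
mkdir -p pics; cat > h.py <<'E'
import numpy as np, cv2
from bench import r
def cam(n):
    p=r.camera_params(n); K=np.array(p['camera_matrix'],float); R=cv2.Rodrigues(np.array(p['rvec'],float))[0]; t=np.array(p['tvec'],float).ravel()
    return K,R,t
def ray(n,u,v,z):
    K,R,t=cam(n); d=R.T@np.linalg.solve(K,[u,v,1.]); c=-R.T@t
    return c+d*(z-c[2])/d[2]
def proj(n,P):
    K,R,t=cam(n); q=K@(R@np.array(P,float)+t); return q[:2]/q[2]
def snap(n,f):
    im=r.get_image(n)[:,:,::-1].copy(); cv2.imwrite('pics/'+f,im); return im
E
python3 - <<'E'
from h import *
for n in('top','scene'):
    snap(n,n+'0.png'); K,R,t=cam(n); print(n,K.tolist(),(-R.T@t).round(),R.round(2).tolist())
o=r.get_obs(); print({k:np.round(v,3) for k,v in o.items()})
E
```

```text
top [[457.5836288010629, 0.0, 329.41728138097335], [0.0, 457.5836288010629, 238.3497831931144], [0.0, 0.0, 1.0]] [ 485.   52. 1062.] [[0.02, -1.0, -0.01], [-1.0, -0.02, -0.08], [0.08, 0.02, -1.0]]
scene [[520.5598540046145, 0.0, 324.5041940506565], [0.0, 520.5598540046145, 244.04251330976888], [0.0, 0.0, 1.0]] [1384. -720.  909.] [[0.68, 0.73, 0.02], [0.44, -0.38, -0.82], [-0.59, 0.57, -0.58]]
{'t': np.float64(0.1), 'qpos': array([-1.274,  0.092,  1.232,  0.   ,  1.82 , -0.057]), 'joint_velocities': array([ 0.   , -0.002, -0.002, -0.001, -0.001, -0.   ]), 'effort': array([ 4.0000e-03, -4.6021e+01, -4.1922e+01,  0.0000e+00,  1.1000e-02,
        0.0000e+00]), 'position': array([ 207.804, -562.599,  230.231]), 'tool_rot': array([-3.091, -0.553,  0.   ]), 'contact_force': array([-0.93 , -0.776, -0.173]), 'ft_torque': array([0.045, 0.029, 0.032]), 'grasp_force': np.float64(0.0), 'opening': np.float64(85.525)}
```

View pics/top0.png

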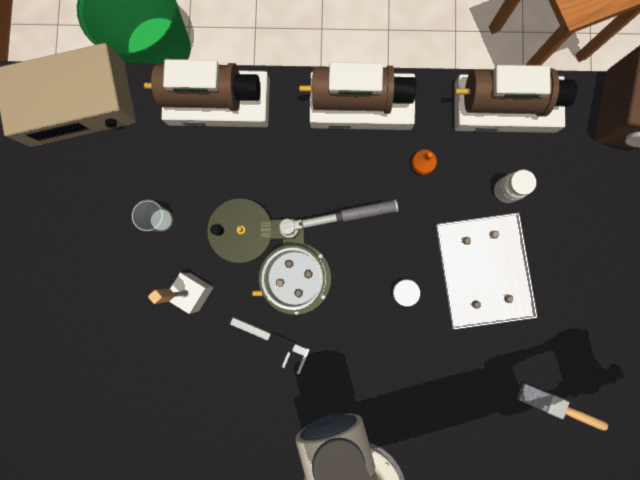

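View pics/scene0.png

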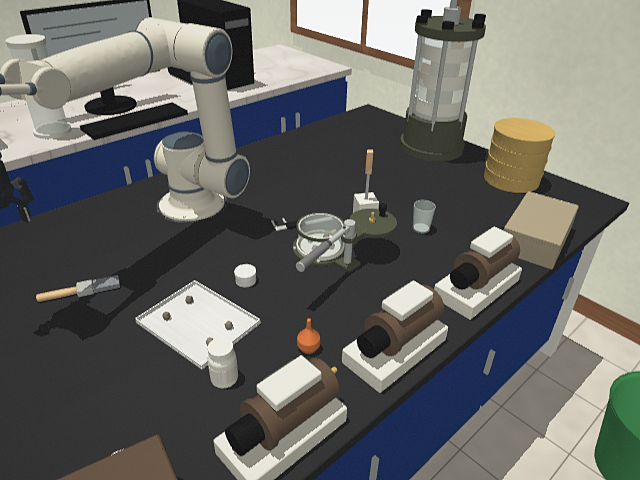

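The top view shows four rocks in the pan at about (466,240), (494,234), (476,304) and (509,299). The vessel is at (295,278), the post at (290,228), the cover knob at (217,230), the stand at (190,292) with the rod grip leaning to (160,296), and the wrench grip at (370,211). The scene view agrees. I'll measure these next.

```bash
cat > m.py <<'E'
from h import *
im=cv2.imread('pics/top0.png'); hsv=cv2.cvtColor(im,cv2.COLOR_BGR2HSV); g=im.max(2).astype(int)
def blobs(mask,x0,y0,x1,y1,lo,hi):
    m=np.zeros_like(mask,np.uint8); m[y0:y1,x0:x1]=mask[y0:y1,x0:x1]
    n,l,s,c=cv2.connectedComponentsWithStats(m.astype(np.uint8)); return [(c[i].round(1),s[i].tolist()) for i in range(1,n) if lo<s[i][4]<hi]
print('rocks');
for c,s in blobs((g<150),445,222,530,318,15,200): print(c,s[4],ray('top',*c,11).round(1))
print('old')
for c,s in blobs((g<150),270,252,322,306,15,200): print(c,s[4],ray('top',*c,25).round(1))
print('wood')
w=((hsv[:,:,0]<20)&(hsv[:,:,1]>90)&(g>80))
for c,s in blobs(w,140,270,215,312,10,900): print(c,s)
print('knob')
for c,s in blobs((g<22),205,215,232,245,10,900): print(c,s,ray('top',*c,130).round(1))
print('stand')
for c,s in blobs((g>150)&(hsv[:,:,1]<60),160,265,220,315,50,3000): print(c,s)
sc=cv2.imread('pics/scene0.png'); h2=cv2.cvtColor(sc,cv2.COLOR_BGR2HSV)
w=((h2[:,:,0]<20)&(h2[:,:,1]>90)&(sc.max(2)>80))
print('wood scene',[ (c,s) for c,s in blobs(w,350,140,390,215,10,900)])
a=cv2.resize(im[190:320,140:420],None,fx=2.85,fy=2.85,interpolation=cv2.INTER_CUBIC); cv2.imwrite('pics/a.png',a)
b=cv2.resize(sc[140:300,230:430],None,fx=3.7,fy=3.7,interpolation=cv2.INTER_CUBIC); cv2.imwrite('pics/b.png',b)
E
python3 m.py
```

```text
rocks
[492.3 234.1] 31 [ 586.7 -305.    11. ]
[465.2 240.1] 36 [ 571.4 -243.1   11. ]
[446.9 303.2] 153 [ 426.7 -201.8   11. ]
[507.1 298.3] 42 [ 441.2 -337.9   11. ]
[475.6 303.9] 49 [ 426.8 -266.7   11. ]
old
[271.6 253.2] 16 [530.1 198.8  25. ]
[276.8 257.8] 74 [520.  186.6  25. ]
[317.  256.8] 80 [524.4  95.4  25. ]
[288.6 263.3] 55 [508.1 159.4  25. ]
[307.8 273.6] 58 [485.9 115.2  25. ]
[279.8 281.5] 30 [466.6 178.   25. ]
[281.9 299.9] 103 [425.5 171.9  25. ]
[298.2 292.6] 59 [442.7 135.7  25. ]
[317.2 300.1] 98 [427.   92.4  25. ]
[271.7 303.8] 17 [416.2 194.7  25. ]
wood
[160.5 295.6] [148, 289, 27, 15, 285]
knob
[220.7 230.9] [219, 228, 4, 7, 18] [568.8 290.2 130. ]
stand
[186.1 292.8] [170, 273, 35, 41, 774]
wood scene [(array([368.8, 162.4]), [365, 152, 8, 22, 134])]
```

View pics/a.png

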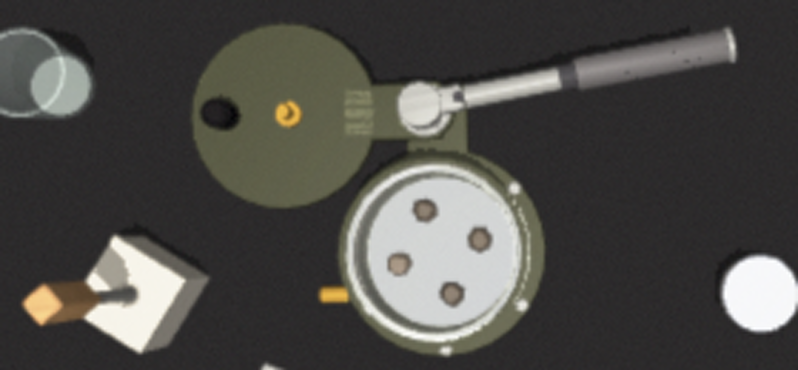

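View pics/b.png

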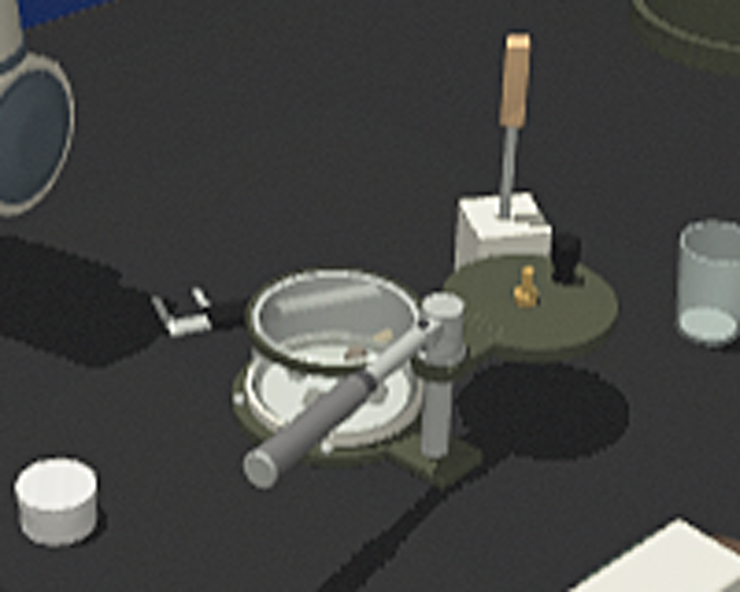

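The crops show the vessel floor disc centred at crop (444,251), the cover disc at (285,116), the knob at (217,112), the nut at (425,105), the grip end at (732,46) and the rod grip top at (42,303), with its square turned about 45°. The hole is at about (128,295).

```bash
cat > m2.py <<'E'
from h import *
im=cv2.imread('pics/top0.png'); hsv=cv2.cvtColor(im,cv2.COLOR_BGR2HSV); g=im.max(2).astype(int)
S=2.85; o=lambda x,y:((x+.5)/S-.5+140,(y+.5)/S-.5+190)
P=lambda n,x,y,z:print(n,ray('top',*o(x,y),z).round(1))
# vessel: green base flange + olive cover via hue
ol=((hsv[:,:,0]>24)&(hsv[:,:,0]<45)&(hsv[:,:,1]>50)&(g>45)).astype(np.uint8)
m=np.zeros_like(ol); m[190:270,200:272]=ol[190:270,200:272]
c=max(cv2.findContours(m,0,2)[0],key=cv2.contourArea); (cx,cy),rad=cv2.minEnclosingCircle(c)
c=c[:,0]; c=c[c[:,0]<258]; A=np.c_[2*c,np.ones(len(c))]; s=np.linalg.lstsq(A,(c**2).sum(1),rcond=None)[0]
print('cover disc px',s[:2],'r',np.sqrt(s[2]+s[0]**2+s[1]**2),ray('top',s[0],s[1],102).round(1))
P('post top z150',425,105,150); P('knob z140',217,110,140); P('floor',444,251,16); P('flange',447,255,10)
P('grip end',732,46,133); P('grip start',572,77,133)
P('hole',128,295,70); P('rodtop',42,304,235)
# flange circle
m=np.zeros_like(ol); m[240:318,255:335]=ol[240:318,255:335]
c=max(cv2.findContours(m,0,2)[0],key=cv2.contourArea)[:,0]; h=cv2.convexHull(c.reshape(-1,1,2))[:,0]; h=h[h[:,1]>258]
W=np.array([ray('top',*p,10)[:2] for p in h]);A=np.c_[2*W,np.ones(len(W))]; s=np.linalg.lstsq(A,(W**2).sum(1),rcond=None)[0]
print('flange',s[:2],np.sqrt(s[2]+s[0]**2+s[1]**2))
# bright grip top
w=((hsv[:,:,0]<25)&(hsv[:,:,1]>60)&(g>195)).astype(np.uint8); m=np.zeros_like(w); m[280:312,140:185]=w[280:312,140:185]
c=max(cv2.findContours(m,0,2)[0],key=cv2.contourArea); print('griptop',cv2.minAreaRect(c),cv2.contourArea(c)); (u,v),_,_=cv2.minAreaRect(c); print(ray('top',u,v,235).round(1))
# stand top corners, crop: 
for p in((122,236),(208,278),(143,352)): P('stand',*p,70)
# scene: rays
sc=lambda x,y:((x+.5)/3.7-.5+230,(y+.5)/3.7-.5+140)
print('scene rodtop',ray('scene',*sc(518,38),235).round(1),'hole',ray('scene',*sc(504,216),70).round(1),'knob top',ray('scene',*sc(567,240),140).round(1),'nut',ray('scene',*sc(443,302),150).round(1),'gripend',ray('scene',*sc(262,468),133).round(1))
print('tin top',ray('top',407,293,35),'bulb',ray('top',425,162,60),'jar',ray('top',523,182,100),'beaker',ray('top',149,215,85))
E
python3 m2.py
```

```text
cover disc px [239.49783969 230.34712035] r 31.925715722935596 [573.4 257.6 102. ]
post top z150 [579.  148.5 150. ]
knob z140 [573.  297.8 140. ]
floor [475.8 143.7  16. ]
flange [472.6 141.7  10. ]
grip end [628.4 -68.9 133. ]
grip start [603.4  45.3 133. ]
hole [437.1 378.   70. ]
rodtop [438.  378.2 235. ]
flange [491.34071773 220.99360313] 8.732369814133692
griptop ((154.50001525878906, 296.5000305175781), (9.899494171142578, 9.899494171142578), 45.0) 84.0
[437.7 378.1 235. ]
stand [481.7 384.8  70. ]
stand [451.5 317.7  70. ]
stand [394.6 364.5  70. ]
scene rodtop [433.6 380.5 235. ] hole [436.7 377.5  70. ] knob top [573.2 296.2 140. ] nut [582.8 148.5 150. ] gripend [627.9 -65.  133. ]
tin top [ 448.30133691 -107.4530704    35.        ] bulb [ 739.22317698 -140.23706596   60.        ] jar [ 690.36607667 -339.83700866  100.        ] beaker [603.77103417 458.72014136  85.        ]
```

Measurements are consistent: post about (578,149), vessel centre about (474,143), rod about (437,378), grip line from the post at about -78°, and rocks in reach. I'm moving to the first rock at (441,-338).

send_rows:
  increments:
    - {"x":0.78,"y":0.75,"z":-0.37,"fingers":0.6}
    - {"x":0.78,"y":0.75,"z":-0.37,"fingers":0.6}
    - {"x":0.78,"y":0.75,"z":-0.37,"fingers":0.6}
    - {"x":0.78,"y":0.75,"z":-0.37,"fingers":0.6}
  grip_force: 40

```text
invalid input
```

send_rows:
  increments:
    - {"x":0.78,"y":0.75,"z":-0.37,"fingers":0.6}
    - {"x":0.78,"y":0.75,"z":-0.37,"fingers":0.6}
    - {"x":0.78,"y":0.75,"z":-0.37,"fingers":0.6}
    - {"x":0.78,"y":0.75,"z":-0.37,"fingers":0.6}

```text
invalid input
```

send_rows:
  increments:
    - {"x":0.77,"y":0.75,"z":-0.37,"fingers":0.6}
    - {"x":0.77,"y":0.75,"z":-0.37,"fingers":0.6}
    - {"x":0.77,"y":0.75,"z":-0.37,"fingers":0.6}
    - {"x":0.77,"y":0.75,"z":-0.37,"fingers":0.6}

```text
invalid input
```

```bash
python3 - <<'E'
from h import *
im=snap('scene','s1.png'); cv2.imwrite('pics/s1c.png',cv2.resize(im[200:400,100:340],None,fx=3,fy=3))
E
```

```text
(no output)
```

View pics/s1c.png

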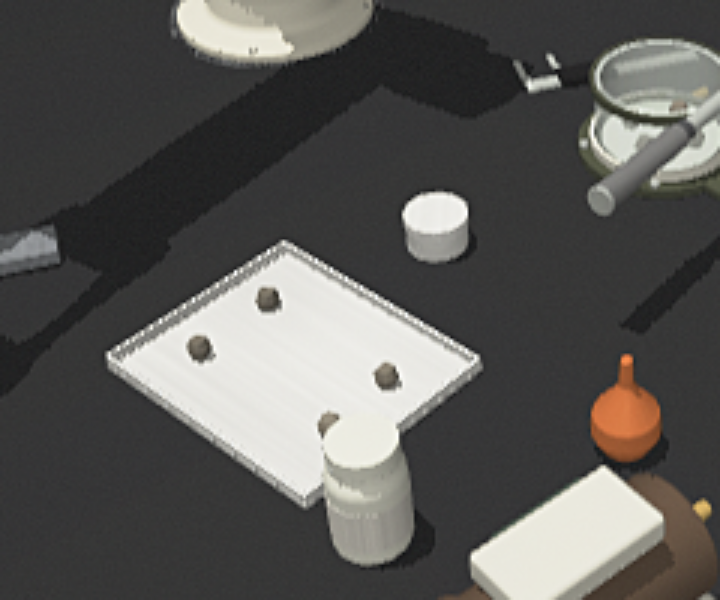

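The moves were refused and the arm didn't move. The picture shows four rocks in the pan and nothing changed. I'll retry with all fields given.

send_rows:
  increments:
    - {"x":0.78,"y":0.75,"z":-0.37,"wx":0,"wy":0,"wz":0,"fingers":0.6}
    - {"x":0.78,"y":0.75,"z":-0.37,"wx":0,"wy":0,"wz":0,"fingers":0.6}
    - {"x":0.78,"y":0.75,"z":-0.37,"wx":0,"wy":0,"wz":0,"fingers":0.6}
    - {"x":0.78,"y":0.75,"z":-0.37,"wx":0,"wy":0,"wz":0,"fingers":0.6}
  grip_force: 40

```text
t: 0.55
position: [287.0, -486.2, 193.1]
tool_rot: [-3.09, -0.557, 0.001]
contact_force: [-0.2, 0.3, -0.1]
opening: 51.6
grasp_force: 0.0
```

send_rows:
  increments:
    - {"x":0.78,"y":0.75,"z":-0.37,"wx":0,"wy":0,"wz":0,"fingers":0.6}
    - {"x":0.78,"y":0.75,"z":-0.37,"wx":0,"wy":0,"wz":0,"fingers":0.6}
    - {"x":0.78,"y":0.75,"z":-0.37,"wx":0,"wy":0,"wz":0,"fingers":0.6}
    - {"x":0.78,"y":0.75,"z":-0.37,"wx":0,"wy":0,"wz":0,"fingers":0.6}
  grip_force: 40

```text
t: 0.95
position: [364.2, -412.5, 156.8]
tool_rot: [-3.091, -0.556, 0.001]
contact_force: [-0.6, -0.2, 0.1]
opening: 51.2
grasp_force: 0.0
```

send_rows:
  increments:
    - {"x":0.77,"y":0.75,"z":-0.97,"wx":0,"wy":0,"wz":0,"fingers":0.6}
    - {"x":0.77,"y":0.75,"z":-0.97,"wx":0,"wy":0,"wz":0,"fingers":0.6}
    - {"x":0.77,"y":0.75,"z":-0.97,"wx":0,"wy":0,"wz":0,"fingers":0.6}
    - {"x":0.77,"y":0.75,"z":-0.97,"wx":0,"wy":0,"wz":0,"fingers":0.6}
    - {"x":0.77,"y":0.75,"z":-0.97,"wx":0,"wy":0,"wz":0,"fingers":0.6}
  grip_force: 40

```text
t: 1.45
position: [440.1, -339.4, 60.5]
tool_rot: [3.092, 0.552, -0.002]
contact_force: [0.1, 0.1, 0.8]
opening: 51.1
grasp_force: 0.0
```

```bash
python3 - <<'E'
from h import *
im=snap('scene','s2.png'); cv2.imwrite('pics/s2c.png',cv2.resize(im[180:380,100:340],None,fx=3,fy=3))
E
```

```text
(no output)
```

View pics/s2c.png

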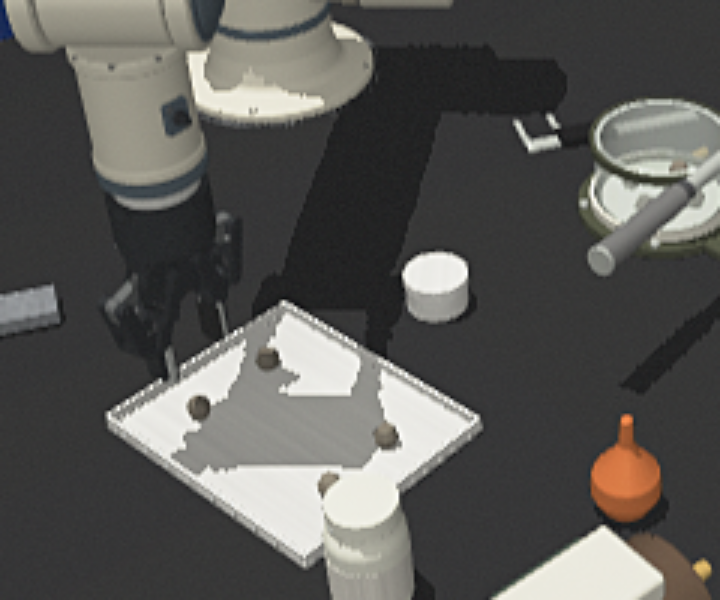

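The gripper is above the first rock, with its fingertips at crop (172,365) and (222,320) and the rock at (199,408). I'll cross-check the rock positions with the scene camera.

```bash
python3 - <<'E'
from h import *
for x,y in((199,408),(267,358),(386,436),(329,485)): print(ray('scene',100+x/3-.3,180+y/3-.3,12).round(1))
for f in((172,368),(222,325)): print('finger',ray('scene',100+f[0]/3,180+f[1]/3,66).round(1))
E
```

```text
[ 441.6 -342.4   12. ]
[ 424.6 -268.4   12. ]
[ 570.5 -247.    12. ]
[ 586.  -310.9   12. ]
finger [ 444.5 -358.    66. ]
finger [ 423.9 -301.6   66. ]
```

send_rows:
  increments:
    - {"x":0,"y":-0.02,"z":-0.4,"wx":0,"wy":0,"wz":0,"fingers":0.6}
    - {"x":0,"y":-0.02,"z":-0.54,"wx":0,"wy":0,"wz":0,"fingers":0.6}
    - {"x":0,"y":-0.02,"z":-0.54,"wx":0,"wy":0,"wz":0,"fingers":0.6}
    - {"x":0,"y":-0.02,"z":-0.54,"wx":0,"wy":0,"wz":0,"fingers":0.0}
    - {"x":0,"y":-0.02,"z":-0.54,"wx":0,"wy":0,"wz":0,"fingers":0.0}
    - {"x":0,"y":-0.02,"z":-0.54,"wx":0,"wy":0,"wz":0,"fingers":0.0}
    - {"x":0,"y":-0.02,"z":-0.54,"wx":0,"wy":0,"wz":0,"fingers":0.0}
    - {"x":0,"y":-0.02,"z":-0.54,"wx":0,"wy":0,"wz":0,"fingers":0.0}
  grip_force: 40

```text
t: 2.3
position: [441.8, -341.1, 8.6]
tool_rot: [3.089, 0.552, 0.003]
contact_force: [-0.4, -0.6, 6.4]
opening: 15.3
grasp_force: 39.1
```

send_rows:
  increments:
    - {"x":0,"y":0,"z":0.4,"wx":0,"wy":0,"wz":0,"fingers":0}
    - {"x":0,"y":0,"z":0.8,"wx":0,"wy":0,"wz":0,"fingers":0}
    - {"x":0.1,"y":0.4,"z":1.0,"wx":0,"wy":0,"wz":0,"fingers":0}
    - {"x":0.1,"y":0.86,"z":1.0,"wx":0,"wy":0,"wz":0,"fingers":0}
    - {"x":0.1,"y":0.86,"z":1.0,"wx":0,"wy":0,"wz":0,"fingers":0}
  grip_force: 40

```text
t: 2.8
position: [451.8, -249.8, 107.8]
tool_rot: [-3.091, -0.559, -0.004]
contact_force: [0.2, -0.8, -0.9]
opening: 15.4
grasp_force: 39.3
```

send_rows:
  increments:
    - {"x":0.1,"y":0.5,"z":0.1,"wx":0,"wy":0,"wz":0,"fingers":0}
    - {"x":0.1,"y":1,"z":0.1,"wx":0,"wy":0,"wz":0,"fingers":0}
    - {"x":0.1,"y":1,"z":0.1,"wx":0,"wy":0,"wz":0,"fingers":0}
  grip_force: 40

```text
t: 3.1
position: [461.3, -149.6, 116.8]
tool_rot: [-3.089, -0.561, -0.002]
contact_force: [-1.1, -0.3, 0.4]
opening: 15.9
grasp_force: 39.3
```

send_rows:
  increments:
    - {"x":0.1,"y":0.5,"z":0,"wx":0,"wy":0,"wz":0,"fingers":0}
    - {"x":0.1,"y":1,"z":0,"wx":0,"wy":0,"wz":0,"fingers":0}
    - {"x":0.1,"y":1,"z":0,"wx":0,"wy":0,"wz":0,"fingers":0}
  grip_force: 40

```text
t: 3.4
position: [471.0, -49.7, 116.2]
tool_rot: [-3.089, -0.562, -0.001]
contact_force: [-0.2, -0.5, 0.3]
opening: 15.7
grasp_force: 39.4
```

send_rows:
  increments:
    - {"x":0.04,"y":0.5,"z":0,"wx":0,"wy":0,"wz":0,"fingers":0}
    - {"x":0.04,"y":1,"z":0,"wx":0,"wy":0,"wz":0,"fingers":0}
    - {"x":0.04,"y":1,"z":0,"wx":0,"wy":0,"wz":0,"fingers":0}
  grip_force: 40

```text
t: 3.7
position: [474.8, 50.0, 116.2]
tool_rot: [-3.089, -0.562, -0.0]
contact_force: [0.6, -1.4, -0.4]
opening: 15.7
grasp_force: 39.4
```

send_rows:
  increments:
    - {"x":0,"y":0.5,"z":0,"wx":0,"wy":0,"wz":0,"fingers":0}
    - {"x":0,"y":1,"z":0,"wx":0,"wy":0,"wz":0,"fingers":0}
    - {"x":0,"y":1,"z":0,"wx":0,"wy":0,"wz":0,"fingers":0}
    - {"x":0,"y":1,"z":0,"wx":0,"wy":0,"wz":0,"fingers":0}
  grip_force: 40

```text
t: 4.1
position: [475.1, 145.6, 116.0]
tool_rot: [3.091, 0.556, -0.001]
contact_force: [0.7, -0.6, -1.3]
opening: 15.7
grasp_force: 39.4
```

```bash
python3 - <<'E'
from h import *
im=snap('scene','s3.png'); cv2.imwrite('pics/s3c.png',cv2.resize(im[140:320,220:460],None,fx=3.3,fy=3.3))
E
```

```text
(no output)
```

View pics/s3c.png

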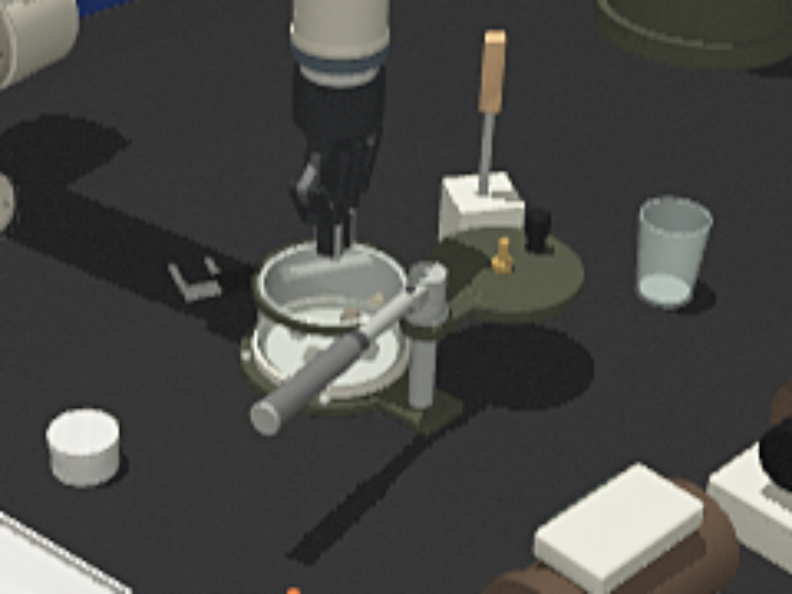

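The gripper is centred over the pot at crop (335,250), holding the rock. Next: lower, release and go back for rock 2.

send_rows:
  increments:
    - {"x":0,"y":0,"z":-0.4,"wx":0,"wy":0,"wz":0,"fingers":0}
    - {"x":0,"y":0,"z":-0.7,"wx":0,"wy":0,"wz":0,"fingers":0}
    - {"x":0,"y":0,"z":-0.75,"wx":0,"wy":0,"wz":0,"fingers":0}
    - {"x":0,"y":0,"z":-0.75,"wx":0,"wy":0,"wz":0,"fingers":0.4}
    - {"x":0,"y":0,"z":-0.75,"wx":0,"wy":0,"wz":0,"fingers":0.4}
    - {"x":0,"y":0,"z":-0.75,"wx":0,"wy":0,"wz":0,"fingers":0.4}
    - {"x":0,"y":0,"z":-0.3,"wx":0,"wy":0,"wz":0,"fingers":0.4}
    - {"x":0,"y":0,"z":0,"wx":0,"wy":0,"wz":0,"fingers":0.4}
    - {"x":0,"y":0,"z":0,"wx":0,"wy":0,"wz":0,"fingers":0.4}
  grip_force: 40

```text
t: 5.05
position: [478.1, 146.8, 123.8]
tool_rot: [-3.092, -0.553, -0.019]
contact_force: [0.1, -0.2, 0.5]
opening: 34.2
grasp_force: 0.0
```

send_rows:
  increments:
    - {"x":-0.1,"y":-0.5,"z":0,"wx":0,"wy":0,"wz":0,"fingers":0.6}
    - {"x":-0.1,"y":-1,"z":0,"wx":0,"wy":0,"wz":0,"fingers":0.6}
    - {"x":-0.1,"y":-1,"z":0,"wx":0,"wy":0,"wz":0,"fingers":0.6}
  grip_force: 40

```text
t: 5.35
position: [465.1, 41.5, 117.1]
tool_rot: [3.091, 0.544, 0.002]
contact_force: [0.5, -0.2, 0.3]
opening: 51.2
grasp_force: 0.0
```

send_rows:
  increments:
    - {"x":-0.1,"y":-0.5,"z":0,"wx":0,"wy":0,"wz":0,"fingers":0.6}
    - {"x":-0.1,"y":-1,"z":0,"wx":0,"wy":0,"wz":0,"fingers":0.6}
    - {"x":-0.1,"y":-1,"z":0,"wx":0,"wy":0,"wz":0,"fingers":0.6}
  grip_force: 40

```text
t: 5.65
position: [454.8, -58.2, 116.9]
tool_rot: [3.092, 0.543, 0.001]
contact_force: [-0.1, 1.0, 0.3]
opening: 51.1
grasp_force: 0.0
```

send_rows:
  increments:
    - {"x":-0.1,"y":-0.5,"z":0,"wx":0,"wy":0,"wz":0,"fingers":0.6}
    - {"x":-0.1,"y":-1,"z":0,"wx":0,"wy":0,"wz":0,"fingers":0.6}
    - {"x":-0.1,"y":-1,"z":0,"wx":0,"wy":0,"wz":0,"fingers":0.6}
  grip_force: 40

```text
t: 5.95
position: [444.8, -157.6, 116.7]
tool_rot: [3.092, 0.544, 0.0]
contact_force: [-0.6, 0.4, 0.2]
opening: 51.0
grasp_force: 0.0
```

```bash
cat > rocks.py <<'E'
from h import *
import sys
im=snap('top',sys.argv[1]); sc=snap('scene','s_'+sys.argv[1]); g=im.max(2).astype(int)
n,l,s,c=cv2.connectedComponentsWithStats(((g<150)&(g>0)).astype(np.uint8)[222:318,440:532].copy())
for i in range(1,n):
    if 15<s[i][4]<120: print('pan',(c[i]+[440,222]).round(1),s[i][4],ray('top',*(c[i]+[440,222]),12).round(1))
cv2.imwrite('pics/v_'+sys.argv[1],cv2.resize(im[230:320,250:550],None,fx=2.6,fy=2.6))
E
python3 rocks.py t1.png
```

```text
pan [492.2 234.1] 29 [ 586.5 -304.5   12. ]
pan [465.2 240.1] 36 [ 571.4 -242.7   12. ]
pan [476.7 290.9] 75 [ 456.1 -269.    12. ]
```

View pics/v_t1.png

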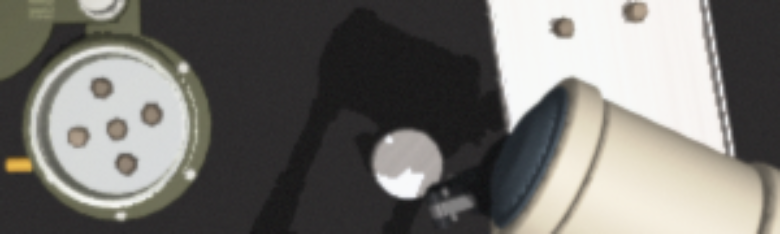

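Rock 1 lies in the middle of the vessel, at crop (117,128). On to rock 2. The arm hides it from above, so I'll check it in the scene view.

send_rows:
  increments:
    - {"x":-0.19,"y":-0.5,"z":0,"wx":0,"wy":0,"wz":0,"fingers":0.6}
    - {"x":-0.19,"y":-0.9,"z":0,"wx":0,"wy":0,"wz":0,"fingers":0.6}
    - {"x":-0.19,"y":-0.9,"z":-0.4,"wx":0,"wy":0,"wz":0,"fingers":0.6}
    - {"x":-0.19,"y":-0.9,"z":-0.4,"wx":0,"wy":0,"wz":0,"fingers":0.6}
  grip_force: 40

```text
t: 6.45
position: [424.1, -241.1, 71.3]
tool_rot: [-3.086, -0.552, 0.009]
contact_force: [-0.5, 0.4, -1.1]
opening: 51.4
grasp_force: 0.0
```

```bash
cat > rs.py <<'E'
from h import *
import sys
im=snap('scene',sys.argv[1]); hsv=cv2.cvtColor(im,cv2.COLOR_BGR2HSV).astype(int)
# rocks: brownish grey, darker than pan
K=cv2.getStructuringElement(2,(3,3))
m=((hsv[:,:,2]<125)&(hsv[:,:,2]>40)&(hsv[:,:,1]>28)&(hsv[:,:,0]<25)).astype(np.uint8)
n,l,s,c=cv2.connectedComponentsWithStats(m)
for i in range(1,n):
    if 12<s[i][4]<120 and 130<c[i][0]<260 and 280<c[i][1]<365: print(c[i].round(1),s[i][4],ray('scene',*c[i],12).round(1))
E
python3 rs.py s4.png; python3 -c "
from h import *
print(r.get_obs()['position'])"
```

```text
[188.7 299.5] 35 [ 426.3 -269.5   12. ]
[228.4 325.8] 33 [ 572.6 -248.3   12. ]
[ 424.92558597 -241.16020927   73.7557337 ]
```

send_rows:
  increments:
    - {"x":0,"y":-0.25,"z":-0.3,"wx":0,"wy":0,"wz":0,"fingers":0.6}
    - {"x":0,"y":-0.25,"z":-0.68,"wx":0,"wy":0,"wz":0,"fingers":0.6}
    - {"x":0,"y":-0.25,"z":-0.68,"wx":0,"wy":0,"wz":0,"fingers":0.6}
    - {"x":0,"y":-0.25,"z":-0.68,"wx":0,"wy":0,"wz":0,"fingers":0.6}
    - {"x":0,"y":-0.25,"z":-0.68,"wx":0,"wy":0,"wz":0,"fingers":0.0}
    - {"x":0,"y":-0.25,"z":-0.68,"wx":0,"wy":0,"wz":0,"fingers":0.0}
    - {"x":0,"y":-0.25,"z":-0.68,"wx":0,"wy":0,"wz":0,"fingers":0.0}
    - {"x":0,"y":-0.25,"z":-0.68,"wx":0,"wy":0,"wz":0,"fingers":0.0}
    - {"x":0,"y":-0.25,"z":-0.68,"wx":0,"wy":0,"wz":0,"fingers":0.0}
  grip_force: 40

```text
t: 7.4
position: [427.4, -269.4, 11.3]
tool_rot: [3.09, 0.553, 0.006]
contact_force: [1.0, 1.7, 6.5]
opening: 16.3
grasp_force: 38.9
```

send_rows:
  increments:
    - {"x":0,"y":0,"z":0.4,"wx":0,"wy":0,"wz":0,"fingers":0}
    - {"x":0,"y":0,"z":0.8,"wx":0,"wy":0,"wz":0,"fingers":0}
    - {"x":0.13,"y":0.4,"z":1.0,"wx":0,"wy":0,"wz":0,"fingers":0}
    - {"x":0.13,"y":0.85,"z":1.0,"wx":0,"wy":0,"wz":0,"fingers":0}
    - {"x":0.13,"y":0.85,"z":1.0,"wx":0,"wy":0,"wz":0,"fingers":0}
  grip_force: 40

```text
t: 7.9
position: [440.0, -180.3, 110.8]
tool_rot: [3.091, 0.559, 0.006]
contact_force: [0.2, 0.1, -0.6]
opening: 16.2
grasp_force: 39.1
```

send_rows:
  increments:
    - {"x":0.2,"y":0.5,"z":0.08,"wx":0,"wy":0,"wz":0,"fingers":0}
    - {"x":0.2,"y":1,"z":0.08,"wx":0,"wy":0,"wz":0,"fingers":0}
    - {"x":0.2,"y":1,"z":0.08,"wx":0,"wy":0,"wz":0,"fingers":0}
  grip_force: 40

```text
t: 8.2
position: [459.4, -79.9, 117.5]
tool_rot: [-3.09, -0.56, -0.003]
contact_force: [0.0, -1.1, -0.1]
opening: 16.5
grasp_force: 39.1
```

send_rows:
  increments:
    - {"x":0.2,"y":0.5,"z":0,"wx":0,"wy":0,"wz":0,"fingers":0}
    - {"x":0.2,"y":1,"z":0,"wx":0,"wy":0,"wz":0,"fingers":0}
    - {"x":0.2,"y":1,"z":0,"wx":0,"wy":0,"wz":0,"fingers":0}
  grip_force: 40

```text
t: 8.5
position: [479.0, 20.0, 116.8]
tool_rot: [-3.089, -0.561, -0.001]
contact_force: [-0.6, -0.5, -0.8]
opening: 16.3
grasp_force: 39.2
```

send_rows:
  increments:
    - {"x":0.2,"y":0.5,"z":0,"wx":0,"wy":0,"wz":0,"fingers":0}
    - {"x":0.2,"y":1,"z":0,"wx":0,"wy":0,"wz":0,"fingers":0}
    - {"x":0.2,"y":1,"z":0,"wx":0,"wy":0,"wz":0,"fingers":0}
    - {"x":0.2,"y":1,"z":0,"wx":0,"wy":0,"wz":0,"fingers":0}
  grip_force: 40

```text
t: 8.9
position: [499.0, 116.0, 116.4]
tool_rot: [3.091, 0.556, -0.0]
contact_force: [-0.0, 0.1, -0.1]
opening: 16.2
grasp_force: 39.2
```

send_rows:
  increments:
    - {"x":0,"y":0.2,"z":0,"wx":0,"wy":0,"wz":0,"fingers":0}
    - {"x":0,"y":0.2,"z":-0.3,"wx":0,"wy":0,"wz":0,"fingers":0}
    - {"x":0,"y":0.2,"z":-0.65,"wx":0,"wy":0,"wz":0,"fingers":0}
    - {"x":0,"y":0.2,"z":-0.72,"wx":0,"wy":0,"wz":0,"fingers":0}
    - {"x":0,"y":0.2,"z":-0.72,"wx":0,"wy":0,"wz":0,"fingers":0.4}
    - {"x":0,"y":0.2,"z":-0.72,"wx":0,"wy":0,"wz":0,"fingers":0.4}
    - {"x":0,"y":0.2,"z":-0.72,"wx":0,"wy":0,"wz":0,"fingers":0.4}
    - {"x":0,"y":0.2,"z":-0.35,"wx":0,"wy":0,"wz":0,"fingers":0.4}
    - {"x":0,"y":0.2,"z":0,"wx":0,"wy":0,"wz":0,"fingers":0.4}
  grip_force: 40

```text
t: 9.8
position: [498.5, 135.8, 117.3]
tool_rot: [3.092, 0.553, -0.002]
contact_force: [0.1, -0.2, -0.4]
opening: 34.0
grasp_force: 0.0
```

send_rows:
  increments:
    - {"x":0.1,"y":-0.5,"z":0,"wx":0,"wy":0,"wz":0,"fingers":0.6}
    - {"x":0.1,"y":-1,"z":0,"wx":0,"wy":0,"wz":0,"fingers":0.6}
    - {"x":0.1,"y":-1,"z":0,"wx":0,"wy":0,"wz":0,"fingers":0.6}
  grip_force: 40

```text
t: 10.1
position: [509.6, 31.1, 118.0]
tool_rot: [3.091, 0.544, 0.003]
contact_force: [0.7, 0.6, -0.2]
opening: 51.4
grasp_force: 0.0
```

```bash
python3 rocks.py t2.png; python3 rs.py s5.png
```

```text
pan [492.3 234.1] 31 [ 586.6 -304.6   12. ]
pan [465.2 240.1] 36 [ 571.4 -242.7   12. ]
[228.4 325.8] 33 [ 572.6 -248.3   12. ]
```

View pics/v_t2.png

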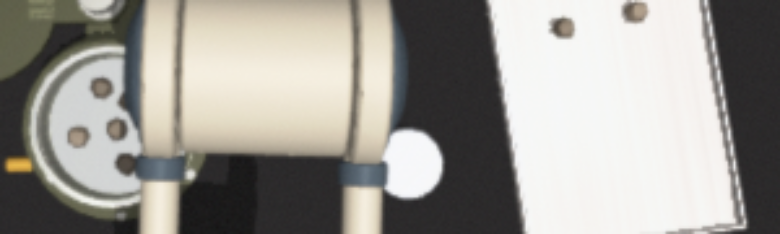

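The pan now shows two rocks, at crop (563,27) and (636,12). Rock 2 appears to be in the vessel at the arm's edge. Next is the rock at (571.5,-245).

send_rows:
  increments:
    - {"x":0.05,"y":-0.5,"z":0,"wx":0,"wy":0,"wz":0,"fingers":0.6}
    - {"x":0.05,"y":-0.95,"z":0,"wx":0,"wy":0,"wz":0,"fingers":0.6}
    - {"x":0.05,"y":-0.95,"z":0,"wx":0,"wy":0,"wz":0,"fingers":0.6}
  grip_force: 40

```text
t: 10.55
position: [514.0, -61.8, 116.5]
tool_rot: [3.092, 0.548, -0.0]
contact_force: [0.9, 0.8, 0.8]
opening: 51.2
grasp_force: 0.0
```

send_rows:
  increments:
    - {"x":0.1,"y":-0.5,"z":0,"wx":0,"wy":0,"wz":0,"fingers":0.6}
    - {"x":0.1,"y":-0.95,"z":0,"wx":0,"wy":0,"wz":0,"fingers":0.6}
    - {"x":0.1,"y":-0.95,"z":0,"wx":0,"wy":0,"wz":0,"fingers":0.6}
  grip_force: 40

```text
t: 10.85
position: [524.0, -156.6, 116.2]
tool_rot: [3.092, 0.548, -0.001]
contact_force: [-0.3, 1.5, -0.2]
opening: 51.2
grasp_force: 0.0
```

send_rows:
  increments:
    - {"x":0.25,"y":-0.5,"z":0,"wx":0,"wy":0,"wz":0,"fingers":0.6}
    - {"x":0.48,"y":-0.91,"z":0,"wx":0,"wy":0,"wz":0,"fingers":0.6}
    - {"x":0.48,"y":-0.91,"z":-0.4,"wx":0,"wy":0,"wz":0,"fingers":0.6}
    - {"x":0.48,"y":-0.91,"z":-0.4,"wx":0,"wy":0,"wz":0,"fingers":0.6}
  grip_force: 40

```text
t: 11.25
position: [570.2, -242.4, 70.0]
tool_rot: [-3.086, -0.552, 0.012]
contact_force: [-1.4, 1.5, -2.2]
opening: 51.4
grasp_force: 0.0
```

send_rows:
  increments:
    - {"x":0,"y":0,"z":-0.3,"wx":0,"wy":0,"wz":0,"fingers":0.6}
    - {"x":0,"y":0,"z":-0.68,"wx":0,"wy":0,"wz":0,"fingers":0.6}
    - {"x":0,"y":0,"z":-0.68,"wx":0,"wy":0,"wz":0,"fingers":0.6}
    - {"x":0,"y":0,"z":-0.68,"wx":0,"wy":0,"wz":0,"fingers":0.6}
    - {"x":0,"y":0,"z":-0.68,"wx":0,"wy":0,"wz":0,"fingers":0.0}
    - {"x":0,"y":0,"z":-0.68,"wx":0,"wy":0,"wz":0,"fingers":0.0}
    - {"x":0,"y":0,"z":-0.68,"wx":0,"wy":0,"wz":0,"fingers":0.0}
    - {"x":0,"y":0,"z":-0.68,"wx":0,"wy":0,"wz":0,"fingers":0.0}
    - {"x":0,"y":0,"z":-0.68,"wx":0,"wy":0,"wz":0,"fingers":0.0}
  grip_force: 40

```text
t: 12.15
position: [573.4, -245.5, 11.3]
tool_rot: [3.09, 0.552, 0.006]
contact_force: [-0.1, 0.8, 6.8]
opening: 15.0
grasp_force: 38.1
```

send_rows:
  increments:
    - {"x":0,"y":0,"z":0.4,"wx":0,"wy":0,"wz":0,"fingers":0}
    - {"x":0,"y":0,"z":0.8,"wx":0,"wy":0,"wz":0,"fingers":0}
    - {"x":-0.4,"y":0.3,"z":1.0,"wx":0,"wy":0,"wz":0,"fingers":0}
    - {"x":-0.4,"y":0.85,"z":1.0,"wx":0,"wy":0,"wz":0,"fingers":0}
    - {"x":-0.4,"y":0.85,"z":1.0,"wx":0,"wy":0,"wz":0,"fingers":0}
  grip_force: 40

```text
t: 12.65
position: [532.0, -156.5, 110.5]
tool_rot: [-3.091, -0.556, -0.005]
contact_force: [0.6, -0.0, -0.1]
opening: 15.4
grasp_force: 37.8
```

send_rows:
  increments:
    - {"x":-0.2,"y":0.5,"z":0.08,"wx":0,"wy":0,"wz":0,"fingers":0}
    - {"x":-0.2,"y":1,"z":0.08,"wx":0,"wy":0,"wz":0,"fingers":0}
    - {"x":-0.2,"y":1,"z":0.08,"wx":0,"wy":0,"wz":0,"fingers":0}
  grip_force: 40

```text
t: 12.95
position: [511.8, -55.6, 117.1]
tool_rot: [-3.09, -0.56, -0.003]
contact_force: [0.4, 0.4, -0.4]
opening: 15.4
grasp_force: 37.9
```

send_rows:
  increments:
    - {"x":-0.25,"y":0.5,"z":0,"wx":0,"wy":0,"wz":0,"fingers":0}
    - {"x":-0.25,"y":1,"z":0,"wx":0,"wy":0,"wz":0,"fingers":0}
    - {"x":-0.25,"y":1,"z":0,"wx":0,"wy":0,"wz":0,"fingers":0}
  grip_force: 40

```text
t: 13.25
position: [486.5, 43.8, 116.6]
tool_rot: [-3.09, -0.56, -0.001]
contact_force: [-0.1, -0.4, 0.2]
opening: 14.9
grasp_force: 38.0
```

send_rows:
  increments:
    - {"x":-0.34,"y":0.5,"z":0,"wx":0,"wy":0,"wz":0,"fingers":0}
    - {"x":-0.34,"y":1,"z":0,"wx":0,"wy":0,"wz":0,"fingers":0}
    - {"x":-0.34,"y":1,"z":0,"wx":0,"wy":0,"wz":0,"fingers":0}
    - {"x":-0.34,"y":1,"z":0,"wx":0,"wy":0,"wz":0,"fingers":0}
  grip_force: 40

```text
t: 13.65
position: [453.2, 140.6, 116.4]
tool_rot: [3.091, 0.557, 0.0]
contact_force: [0.8, -0.6, 0.2]
opening: 14.6
grasp_force: 38.0
```

send_rows:
  increments:
    - {"x":0,"y":0.2,"z":0,"wx":0,"wy":0,"wz":0,"fingers":0}
    - {"x":0,"y":0.2,"z":-0.3,"wx":0,"wy":0,"wz":0,"fingers":0}
    - {"x":0,"y":0.2,"z":-0.65,"wx":0,"wy":0,"wz":0,"fingers":0}
    - {"x":0,"y":0.2,"z":-0.72,"wx":0,"wy":0,"wz":0,"fingers":0}
    - {"x":0,"y":0.2,"z":-0.72,"wx":0,"wy":0,"wz":0,"fingers":0.4}
    - {"x":0,"y":0.2,"z":-0.72,"wx":0,"wy":0,"wz":0,"fingers":0.4}
    - {"x":0,"y":0.2,"z":-0.72,"wx":0,"wy":0,"wz":0,"fingers":0.4}
    - {"x":0,"y":0.2,"z":-0.35,"wx":0,"wy":0,"wz":0,"fingers":0.4}
    - {"x":0,"y":0.2,"z":0,"wx":0,"wy":0,"wz":0,"fingers":0.4}
  grip_force: 40

```text
t: 14.55
position: [452.3, 160.0, 116.9]
tool_rot: [-3.092, -0.553, 0.003]
contact_force: [1.1, 1.1, 0.5]
opening: 34.0
grasp_force: 0.0
```

send_rows:
  increments:
    - {"x":0.2,"y":-0.5,"z":0,"wx":0,"wy":0,"wz":0,"fingers":0.6}
    - {"x":0.2,"y":-1,"z":0,"wx":0,"wy":0,"wz":0,"fingers":0.6}
    - {"x":0.2,"y":-1,"z":0,"wx":0,"wy":0,"wz":0,"fingers":0.6}
  grip_force: 40

```text
t: 14.85
position: [473.5, 55.9, 117.4]
tool_rot: [3.092, 0.545, 0.002]
contact_force: [-0.3, 0.0, -1.3]
opening: 51.1
grasp_force: 0.0
```

send_rows:
  increments:
    - {"x":0.2,"y":-0.5,"z":0,"wx":0,"wy":0,"wz":0,"fingers":0.6}
    - {"x":0.2,"y":-1,"z":0,"wx":0,"wy":0,"wz":0,"fingers":0.6}
    - {"x":0.2,"y":-1,"z":0,"wx":0,"wy":0,"wz":0,"fingers":0.6}
  grip_force: 40

```text
t: 15.15
position: [493.0, -44.0, 116.7]
tool_rot: [3.092, 0.544, 0.0]
contact_force: [1.0, 1.9, 0.4]
opening: 51.5
grasp_force: 0.0
```

```bash
python3 rocks.py t3.png
```

```text
pan [492.3 234.1] 31 [ 586.6 -304.6   12. ]
pan [462.4 280.2] 72 [ 479.6 -236.5   12. ]
pan [445.1 314.4] 73 [ 401.5 -197.5   12. ]
```

View pics/v_t3.png

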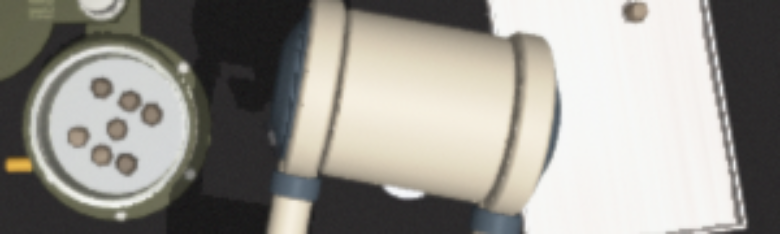

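The vessel shows seven pieces and one rock is left in the pan at (586.5,-306).

send_rows:
  increments:
    - {"x":0.15,"y":-0.5,"z":0,"wx":0,"wy":0,"wz":0,"fingers":0.6}
    - {"x":0.15,"y":-0.95,"z":0,"wx":0,"wy":0,"wz":0,"fingers":0.6}
    - {"x":0.15,"y":-0.95,"z":0,"wx":0,"wy":0,"wz":0,"fingers":0.6}
  grip_force: 40

```text
t: 15.55
position: [508.0, -137.4, 116.3]
tool_rot: [3.092, 0.548, -0.001]
contact_force: [-1.1, 0.4, -0.4]
opening: 51.3
grasp_force: 0.0
```

send_rows:
  increments:
    - {"x":0.2,"y":-0.5,"z":0,"wx":0,"wy":0,"wz":0,"fingers":0.6}
    - {"x":0.38,"y":-0.95,"z":0,"wx":0,"wy":0,"wz":0,"fingers":0.6}
    - {"x":0.38,"y":-0.95,"z":0,"wx":0,"wy":0,"wz":0,"fingers":0.6}
  grip_force: 40

```text
t: 15.85
position: [547.0, -231.6, 114.7]
tool_rot: [-3.093, -0.55, 0.002]
contact_force: [-0.6, 1.7, 0.6]
opening: 51.4
grasp_force: 0.0
```

send_rows:
  increments:
    - {"x":0.25,"y":-0.5,"z":0,"wx":0,"wy":0,"wz":0,"fingers":0.6}
    - {"x":0.41,"y":-0.77,"z":0,"wx":0,"wy":0,"wz":0,"fingers":0.6}
    - {"x":0.41,"y":-0.77,"z":-0.4,"wx":0,"wy":0,"wz":0,"fingers":0.6}
    - {"x":0.41,"y":-0.77,"z":-0.4,"wx":0,"wy":0,"wz":0,"fingers":0.6}
  grip_force: 40

```text
t: 16.25
position: [585.3, -303.3, 70.0]
tool_rot: [-3.084, -0.553, 0.011]
contact_force: [-1.3, 1.0, -2.0]
opening: 50.9
grasp_force: 0.0
```

send_rows:
  increments:
    - {"x":0,"y":0,"z":-0.3,"wx":0,"wy":0,"wz":0,"fingers":0.6}
    - {"x":0,"y":0,"z":-0.68,"wx":0,"wy":0,"wz":0,"fingers":0.6}
    - {"x":0,"y":0,"z":-0.68,"wx":0,"wy":0,"wz":0,"fingers":0.6}
    - {"x":0,"y":0,"z":-0.68,"wx":0,"wy":0,"wz":0,"fingers":0.6}
    - {"x":0,"y":0,"z":-0.68,"wx":0,"wy":0,"wz":0,"fingers":0.0}
    - {"x":0,"y":0,"z":-0.68,"wx":0,"wy":0,"wz":0,"fingers":0.0}
    - {"x":0,"y":0,"z":-0.68,"wx":0,"wy":0,"wz":0,"fingers":0.0}
    - {"x":0,"y":0,"z":-0.68,"wx":0,"wy":0,"wz":0,"fingers":0.0}
    - {"x":0,"y":0,"z":-0.68,"wx":0,"wy":0,"wz":0,"fingers":0.0}
  grip_force: 40

```text
t: 17.15
position: [588.4, -307.6, 11.7]
tool_rot: [3.09, 0.552, 0.006]
contact_force: [-0.5, 1.1, 6.8]
opening: 16.0
grasp_force: 38.9
```

send_rows:
  increments:
    - {"x":0,"y":0,"z":0.4,"wx":0,"wy":0,"wz":0,"fingers":0}
    - {"x":0,"y":0,"z":0.8,"wx":0,"wy":0,"wz":0,"fingers":0}
    - {"x":-0.4,"y":0.4,"z":1.0,"wx":0,"wy":0,"wz":0,"fingers":0}
    - {"x":-0.4,"y":0.9,"z":1.0,"wx":0,"wy":0,"wz":0,"fingers":0}
    - {"x":-0.4,"y":0.9,"z":1.0,"wx":0,"wy":0,"wz":0,"fingers":0}
  grip_force: 40

```text
t: 17.65
position: [547.0, -213.4, 110.8]
tool_rot: [-3.092, -0.556, -0.005]
contact_force: [0.1, 0.6, -0.8]
opening: 16.1
grasp_force: 39.1
```

send_rows:
  increments:
    - {"x":-0.3,"y":0.5,"z":0.08,"wx":0,"wy":0,"wz":0,"fingers":0}
    - {"x":-0.3,"y":1,"z":0.08,"wx":0,"wy":0,"wz":0,"fingers":0}
    - {"x":-0.3,"y":1,"z":0.08,"wx":0,"wy":0,"wz":0,"fingers":0}
  grip_force: 40

```text
t: 17.95
position: [516.7, -113.2, 117.3]
tool_rot: [-3.09, -0.558, -0.003]
contact_force: [0.3, -1.0, 0.0]
opening: 16.0
grasp_force: 39.2
```

send_rows:
  increments:
    - {"x":-0.3,"y":0.5,"z":0,"wx":0,"wy":0,"wz":0,"fingers":0}
    - {"x":-0.3,"y":1,"z":0,"wx":0,"wy":0,"wz":0,"fingers":0}
    - {"x":-0.3,"y":1,"z":0,"wx":0,"wy":0,"wz":0,"fingers":0}
  grip_force: 40

```text
t: 18.25
position: [486.6, -13.4, 116.8]
tool_rot: [-3.09, -0.559, -0.002]
contact_force: [0.5, 0.4, 0.4]
opening: 16.1
grasp_force: 39.2
```

send_rows:
  increments:
    - {"x":-0.25,"y":0.5,"z":0,"wx":0,"wy":0,"wz":0,"fingers":0}
    - {"x":-0.25,"y":1,"z":0,"wx":0,"wy":0,"wz":0,"fingers":0}
    - {"x":-0.25,"y":1,"z":0,"wx":0,"wy":0,"wz":0,"fingers":0}
    - {"x":-0.25,"y":1,"z":0,"wx":0,"wy":0,"wz":0,"fingers":0}
  grip_force: 40

```text
t: 18.65
position: [462.4, 83.5, 116.7]
tool_rot: [3.091, 0.557, 0.001]
contact_force: [0.5, -0.4, -0.8]
opening: 16.1
grasp_force: 39.3
```

send_rows:
  increments:
    - {"x":0,"y":0.39,"z":0,"wx":0,"wy":0,"wz":0,"fingers":0}
    - {"x":0,"y":0.39,"z":-0.3,"wx":0,"wy":0,"wz":0,"fingers":0}
    - {"x":0,"y":0.39,"z":-0.6,"wx":0,"wy":0,"wz":0,"fingers":0}
    - {"x":0,"y":0.39,"z":-0.65,"wx":0,"wy":0,"wz":0,"fingers":0}
    - {"x":0,"y":0.39,"z":-0.65,"wx":0,"wy":0,"wz":0,"fingers":0.32}
    - {"x":0,"y":0.39,"z":-0.65,"wx":0,"wy":0,"wz":0,"fingers":0.32}
    - {"x":0,"y":0.39,"z":-0.65,"wx":0,"wy":0,"wz":0,"fingers":0.32}
    - {"x":0,"y":0.39,"z":-0.35,"wx":0,"wy":0,"wz":0,"fingers":0.32}
    - {"x":0,"y":0.39,"z":0.1,"wx":0,"wy":0,"wz":0,"fingers":0.32}
    - {"x":0,"y":0.39,"z":0.1,"wx":0,"wy":0,"wz":0,"fingers":0.32}
  grip_force: 40

```text
t: 19.65
position: [465.4, 122.6, 134.9]
tool_rot: [-3.092, -0.553, -0.021]
contact_force: [0.6, 0.6, 0.3]
opening: 27.6
grasp_force: 0.0
```

send_rows:
  increments:
    - {"x":0,"y":0,"z":0.45,"wx":0,"wy":0,"wz":0,"fingers":0.6}
    - {"x":0,"y":0,"z":0.9,"wx":0,"wy":0,"wz":0,"fingers":0.6}
    - {"x":-0.4,"y":0.2,"z":0.9,"wx":0,"wy":0,"wz":0.0344,"fingers":0.6}
    - {"x":-0.4,"y":0.4,"z":0.9,"wx":0,"wy":0,"wz":0.0686,"fingers":0.6}
    - {"x":-0.4,"y":0.8,"z":0.9,"wx":0,"wy":0,"wz":0.0686,"fingers":0.6}
    - {"x":-0.4,"y":0.95,"z":0.9,"wx":0,"wy":0,"wz":0.0686,"fingers":0.6}
    - {"x":-0.4,"y":0.95,"z":0.9,"wx":0,"wy":0,"wz":0.0686,"fingers":0.6}
    - {"x":-0.4,"y":0.95,"z":0.9,"wx":0,"wy":0,"wz":0.0686,"fingers":0.6}
  grip_force: 40

```text
t: 20.45
position: [422.1, 216.7, 216.6]
tool_rot: [2.903, 1.2, 0.0]
contact_force: [0.2, -0.1, -0.0]
opening: 51.2
grasp_force: 0.0
```

```bash
python3 - <<'E'
from h import *
im=snap('top','t4.png'); snap('scene','s6.png'); c=cv2.resize(im[230:320,140:340],None,fx=3.9,fy=3.9); cv2.imwrite('pics/t4c.png',c)
E
```

```text
(no output)
```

View pics/t4c.png

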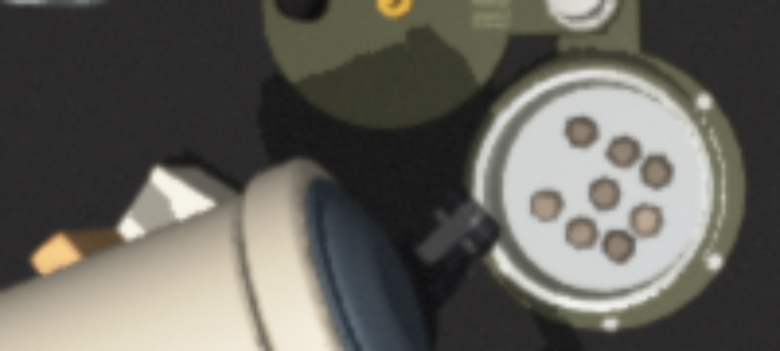

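All eight pieces are in the vessel. Now the rod, at about (437,378).

send_rows:
  increments:
    - {"x":0,"y":0,"z":0.45,"wx":0,"wy":0,"wz":0,"fingers":0.6}
    - {"x":0.07,"y":0.4,"z":0.45,"wx":0,"wy":0,"wz":0,"fingers":0.6}
    - {"x":0.07,"y":0.8,"z":0.45,"wx":0,"wy":0,"wz":0,"fingers":0.6}
    - {"x":0.07,"y":0.8,"z":0.45,"wx":0,"wy":0,"wz":0,"fingers":0.6}
  grip_force: 40

```text
t: 20.95
position: [428.9, 299.3, 260.6]
tool_rot: [-2.901, -1.203, 0.001]
contact_force: [-0.4, -0.5, -0.3]
opening: 51.3
grasp_force: 0.0
```

send_rows:
  increments:
    - {"x":0.08,"y":0.4,"z":0,"wx":0,"wy":0,"wz":0,"fingers":0.6}
    - {"x":0.08,"y":0.81,"z":0,"wx":0,"wy":0,"wz":0,"fingers":0.6}
    - {"x":0.08,"y":0.81,"z":0,"wx":0,"wy":0,"wz":0,"fingers":0.6}
    - {"x":0.08,"y":0.81,"z":0,"wx":0,"wy":0,"wz":0,"fingers":0.6}
    - {"x":0.08,"y":0.81,"z":0,"wx":0,"wy":0,"wz":0,"fingers":0.6}
  grip_force: 40

```text
t: 21.45
position: [437.4, 376.8, 261.6]
tool_rot: [2.903, 1.199, 0.0]
contact_force: [0.4, -0.2, 0.4]
opening: 51.7
grasp_force: 0.0
```

```bash
python3 - <<'E'
from h import *
im=snap('scene','s7.png'); cv2.imwrite('pics/s7c.png',cv2.resize(im[70:250,290:450],None,fx=3.3,fy=3.3)); print(r.get_obs()['position'],r.get_obs()['qpos'])
E
```

```text
[437.35561996 376.75273869 261.85996675] [ 6.52415052e-01  3.74002091e-02  1.23242752e+00 -4.50223905e-04
  1.87115482e+00  1.44012970e+00]
```

View pics/s7c.png

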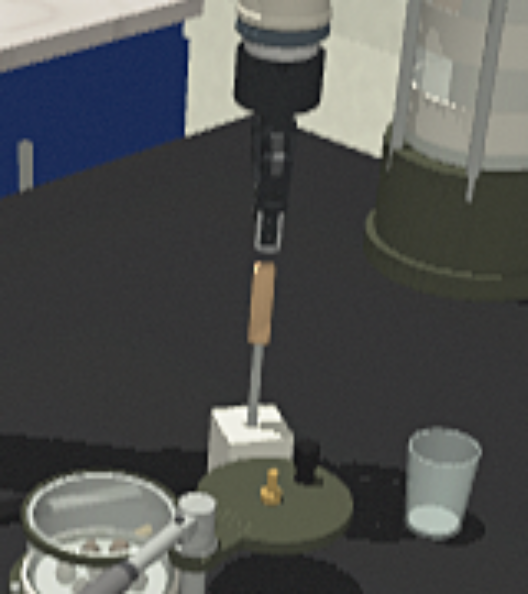

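The gripper sits right above the rod grip, at crop (268,245) against (264,265). Descending and grasping.

send_rows:
  increments:
    - {"x":0,"y":0.01,"z":-0.3,"wx":0,"wy":0,"wz":0,"fingers":0.6}
    - {"x":0,"y":0.01,"z":-0.6,"wx":0,"wy":0,"wz":0,"fingers":0.6}
    - {"x":0,"y":0.01,"z":-0.8,"wx":0,"wy":0,"wz":0,"fingers":0.6}
    - {"x":0,"y":0.01,"z":-0.8,"wx":0,"wy":0,"wz":0,"fingers":0.6}
    - {"x":0,"y":0.01,"z":-0.8,"wx":0,"wy":0,"wz":0,"fingers":0}
    - {"x":0,"y":0.01,"z":-0.8,"wx":0,"wy":0,"wz":0,"fingers":0}
    - {"x":0,"y":0.01,"z":-0.8,"wx":0,"wy":0,"wz":0,"fingers":0}
    - {"x":0,"y":0.01,"z":-0.8,"wx":0,"wy":0,"wz":0,"fingers":0}
    - {"x":0,"y":0.01,"z":-0.8,"wx":0,"wy":0,"wz":0,"fingers":0}
  grip_force: 80

```text
t: 22.4
position: [437.7, 379.5, 183.9]
tool_rot: [-2.902, -1.201, -0.006]
contact_force: [-0.4, -0.4, 6.7]
opening: 18.9
grasp_force: 78.8
```

```bash
python3 - <<'E'
from h import *
o=r.get_obs(); print(o['position'],o['contact_force'],o['ft_torque'])
E
```

```text
[437.72187891 379.4574341  183.87171039] [-0.41463303 -0.44929034  6.68055278] [-0.28978883 -0.08005763  0.02770093]
```

```bash
python3 - <<'E'
from h import *
P=[ray('top',(x+.5)/3.9-.5+140,(y+.5)/3.9-.5+230,27)[:2] for x,y in((581,131),(623,150),(657,171),(605,193),(547,205),(581,233),(618,245),(647,219))]
P=np.array(P); print(P.round())
im=cv2.imread('pics/t4.png'); g=cv2.cvtColor(im,cv2.COLOR_BGR2GRAY); h=cv2.cvtColor(im,cv2.COLOR_BGR2HSV)
# inner floor: bright low-sat disc
m=((g>165)).astype(np.uint8); m[:, :262]=0; m[:,330:]=0; m[:246]=0; m[315:]=0
m=cv2.morphologyEx(m,2,np.ones((3,3),np.uint8)); n,l,s,c=cv2.connectedComponentsWithStats(m); print(s[1:],c[1:])
# flange white bolts given at crop
for b in((705,101),(714,261),(611,324)): print('bolt',ray('top',(b[0]+.5)/3.9-.5+140,(b[1]+.5)/3.9-.5+230,10).round(1))
C=np.array([474,143]); best=[]
for x in range(425,525,3):
  for y in range(95,195,3):
    q=np.array([x,y]); 
    if np.hypot(*(q-C))<46: best.append((min(np.hypot(*(P-q).T)),x,y))
print(sorted(best)[-12:])
E
```

```text
[[508. 159.]
 [498. 135.]
 [486. 114.]
 [473. 144.]
 [465. 178.]
 [449. 157.]
 [443. 136.]
 [458. 119.]]
[[ 282  249    3    3    9]
 [ 286  248    4    3   12]
 [ 295  248    8    4   24]
 [ 269  251   54   54 1739]
 [ 319  255    3    3    9]
 [ 262  271    3    3    9]
 [ 304  285    3    3    9]
 [ 267  295    3    3    9]
 [ 306  303    3    3    9]
 [ 281  305    6    4   18]
 [ 288  305   17    5   53]] [[283.         250.        ]
 [287.5        249.        ]
 [298.5        249.375     ]
 [295.65957447 277.28292122]
 [320.         256.        ]
 [263.         272.        ]
 [305.         286.        ]
 [268.         296.        ]
 [307.         304.        ]
 [283.5        306.5       ]
 [296.05660377 307.35849057]]
bolt [528.1  88.3  10. ]
bolt [434.5  80.6  10. ]
bolt [396.5 139.9  10. ]
[(np.float64(23.129103011592758), 470, 98), (np.float64(23.24568232173758), 485, 164), (np.float64(23.340944021100412), 488, 182), (np.float64(23.36344921201951), 488, 173), (np.float64(24.087591627381038), 491, 176), (np.float64(24.09251551901515), 488, 185), (np.float64(24.39541651003641), 494, 179), (np.float64(25.417722616096764), 497, 182), (np.float64(25.954512196949782), 491, 179), (np.float64(26.29232472832058), 491, 182), (np.float64(26.884603574748958), 494, 182), (np.float64(26.961750237276892), 491, 185)]
```

send_rows:
  increments:
    - {"x":0,"y":0,"z":0.25,"wx":0,"wy":0,"wz":0,"fingers":0}
    - {"x":0,"y":0,"z":0.5,"wx":0,"wy":0,"wz":0,"fingers":0}
    - {"x":0,"y":0,"z":0.75,"wx":0,"wy":0,"wz":0,"fingers":0}
    - {"x":0,"y":0,"z":1,"wx":0,"wy":0,"wz":0,"fingers":0}
    - {"x":0,"y":0,"z":1,"wx":0,"wy":0,"wz":0,"fingers":0}
    - {"x":0,"y":0,"z":1,"wx":0,"wy":0,"wz":0,"fingers":0}
  grip_force: 80

```text
t: 23.0
position: [437.0, 379.3, 281.1]
tool_rot: [-2.902, -1.201, -0.001]
contact_force: [-0.2, -0.3, -2.0]
opening: 19.2
grasp_force: 78.6
```

```bash
python3 - <<'E'
from h import *
im=snap('scene','s8.png'); cv2.imwrite('pics/s8c.png',cv2.resize(im[90:250,290:450],None,fx=3.7,fy=3.7))
o=r.get_obs(); p=o['position']; print(p,o['contact_force'],o['ft_torque'])
for z in(117,257): print(proj('scene',[p[0],p[1],z]),((proj('scene',[p[0],p[1],z])-[290,90])*3.7))
E
```

```text
[436.73049094 379.09874013 279.74056698] [ 0.19573965  0.8748149  -2.37316058] [0.02222259 0.04994894 0.01960189]
[367.25968838 184.88705978] [285.86084701 351.0821212 ]
[370.6301295 143.6071457] [298.33147916 198.34643907]
```

View pics/s8c.png

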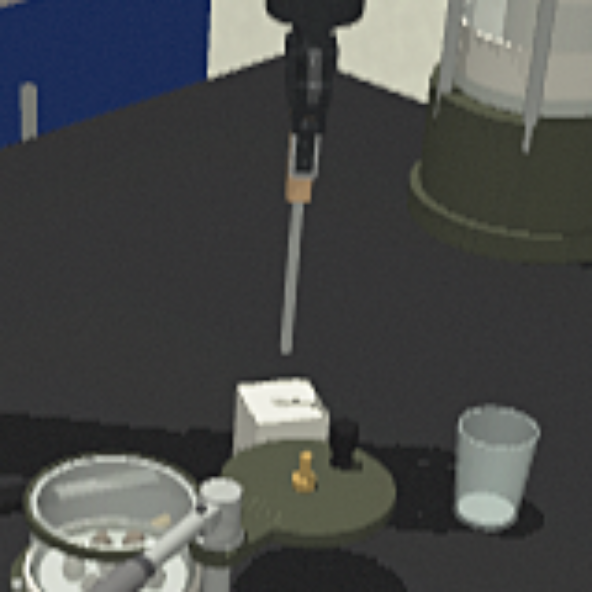

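The tip hangs straight under the TCP, seen at crop (287,353) against a predicted (286,351), about 163 mm below it. Entering the vessel at the free spot (488,175).

send_rows:
  increments:
    - {"x":0.08,"y":-0.34,"z":0,"wx":0,"wy":0,"wz":0,"fingers":0}
    - {"x":0.17,"y":-0.68,"z":0,"wx":0,"wy":0,"wz":0,"fingers":0}
    - {"x":0.17,"y":-0.68,"z":0,"wx":0,"wy":0,"wz":0,"fingers":0}
  grip_force: 80

```text
t: 23.35
position: [454.5, 307.9, 279.3]
tool_rot: [2.903, 1.195, -0.005]
contact_force: [0.5, 0.7, -0.5]
opening: 19.1
grasp_force: 78.5
```

send_rows:
  increments:
    - {"x":0.08,"y":-0.34,"z":0,"wx":0,"wy":0,"wz":0,"fingers":0}
    - {"x":0.17,"y":-0.68,"z":0,"wx":0,"wy":0,"wz":0,"fingers":0}
    - {"x":0.17,"y":-0.68,"z":0,"wx":0,"wy":0,"wz":0,"fingers":0}
  grip_force: 80

```text
t: 23.65
position: [471.4, 240.4, 279.6]
tool_rot: [2.904, 1.195, -0.004]
contact_force: [0.4, 0.0, -1.6]
opening: 19.0
grasp_force: 78.6
```

send_rows:
  increments:
    - {"x":0.08,"y":-0.34,"z":0,"wx":0,"wy":0,"wz":0,"fingers":0}
    - {"x":0.17,"y":-0.68,"z":0,"wx":0,"wy":0,"wz":0,"fingers":0}
    - {"x":0.17,"y":-0.68,"z":0,"wx":0,"wy":0,"wz":0,"fingers":0}
    - {"x":0.17,"y":-0.68,"z":0,"wx":0,"wy":0,"wz":0,"fingers":0}
    - {"x":0.17,"y":-0.68,"z":0,"wx":0,"wy":0,"wz":0,"fingers":0}
  grip_force: 80

```text
t: 24.15
position: [487.5, 176.4, 280.5]
tool_rot: [-2.901, -1.203, 0.002]
contact_force: [-1.3, 0.1, -1.5]
opening: 18.9
grasp_force: 78.6
```

send_rows:
  increments:
    - {"x":0,"y":0,"z":-0.3,"wx":0,"wy":0,"wz":0,"fingers":0}
    - {"x":0,"y":0,"z":-0.5,"wx":0,"wy":0,"wz":0,"fingers":0}
    - {"x":0,"y":0,"z":-0.7,"wx":0,"wy":0,"wz":0,"fingers":0}
    - {"x":0,"y":0,"z":-0.85,"wx":0,"wy":0,"wz":0,"fingers":0}
    - {"x":0,"y":0,"z":-0.94,"wx":0,"wy":0,"wz":0,"fingers":0}
    - {"x":0,"y":0,"z":-0.94,"wx":0,"wy":0,"wz":0,"fingers":0}
    - {"x":0,"y":0,"z":-0.94,"wx":0,"wy":0,"wz":0,"fingers":0}
  grip_force: 80

```text
t: 24.85
position: [488.0, 175.5, 188.0]
tool_rot: [2.903, 1.202, 0.002]
contact_force: [-0.0, 0.5, -0.1]
opening: 19.1
grasp_force: 78.8
```

```bash
python3 - <<'E'
# stirring rows: half-lap offsets (10 rows), starting at angle a0 and radius R, ccw
import numpy as np
for R in(30,35):
  for a0 in(66,246):
    p0=R*np.exp(1j*np.radians(a0)); print(R,a0,[(round(z.real/100,2),round(z.imag/100,2)) for z in (R*np.exp(1j*np.radians(a0+18*np.arange(1,11)))-p0)])
E
```

```text
30 66 [(np.float64(-0.09), np.float64(0.02)), (np.float64(-0.18), np.float64(0.02)), (np.float64(-0.27), np.float64(-0.01)), (np.float64(-0.34), np.float64(-0.07)), (np.float64(-0.4), np.float64(-0.15)), (np.float64(-0.42), np.float64(-0.24)), (np.float64(-0.42), np.float64(-0.34)), (np.float64(-0.38), np.float64(-0.42)), (np.float64(-0.32), np.float64(-0.5)), (np.float64(-0.24), np.float64(-0.55))]
30 246 [(np.float64(0.09), np.float64(-0.02)), (np.float64(0.18), np.float64(-0.02)), (np.float64(0.27), np.float64(0.01)), (np.float64(0.34), np.float64(0.07)), (np.float64(0.4), np.float64(0.15)), (np.float64(0.42), np.float64(0.24)), (np.float64(0.42), np.float64(0.34)), (np.float64(0.38), np.float64(0.42)), (np.float64(0.32), np.float64(0.5)), (np.float64(0.24), np.float64(0.55))]
35 66 [(np.float64(-0.11), np.float64(0.03)), (np.float64(-0.22), np.float64(0.02)), (np.float64(-0.32), np.float64(-0.02)), (np.float64(-0.4), np.float64(-0.09)), (np.float64(-0.46), np.float64(-0.18)), (np.float64(-0.49), np.float64(-0.28)), (np.float64(-0.48), np.float64(-0.39)), (np.float64(-0.45), np.float64(-0.49)), (np.float64(-0.38), np.float64(-0.58)), (np.float64(-0.28), np.float64(-0.64))]
35 246 [(np.float64(0.11), np.float64(-0.03)), (np.float64(0.22), np.float64(-0.02)), (np.float64(0.32), np.float64(0.02)), (np.float64(0.4), np.float64(0.09)), (np.float64(0.46), np.float64(0.18)), (np.float64(0.49), np.float64(0.28)), (np.float64(0.48), np.float64(0.39)), (np.float64(0.45), np.float64(0.49)), (np.float64(0.38), np.float64(0.58)), (np.float64(0.28), np.float64(0.64))]
```

send_rows:
  increments:
    - {"x":-0.1,"y":-0.02,"z":0,"wx":0,"wy":0,"wz":0,"fingers":0}
    - {"x":-0.2,"y":-0.03,"z":0,"wx":0,"wy":0,"wz":0,"fingers":0}
    - {"x":-0.29,"y":-0.06,"z":0,"wx":0,"wy":0,"wz":0,"fingers":0}
    - {"x":-0.36,"y":-0.12,"z":0,"wx":0,"wy":0,"wz":0,"fingers":0}
    - {"x":-0.42,"y":-0.2,"z":0,"wx":0,"wy":0,"wz":0,"fingers":0}
    - {"x":-0.44,"y":-0.29,"z":0,"wx":0,"wy":0,"wz":0,"fingers":0}
    - {"x":-0.44,"y":-0.39,"z":0,"wx":0,"wy":0,"wz":0,"fingers":0}
    - {"x":-0.4,"y":-0.47,"z":0,"wx":0,"wy":0,"wz":0,"fingers":0}
    - {"x":-0.34,"y":-0.55,"z":0,"wx":0,"wy":0,"wz":0,"fingers":0}
    - {"x":-0.26,"y":-0.6,"z":0,"wx":0,"wy":0,"wz":0,"fingers":0}
  grip_force: 80

```text
t: 25.85
position: [462.6, 114.1, 187.2]
tool_rot: [2.903, 1.2, -0.0]
contact_force: [-0.6, -0.5, -0.9]
opening: 19.1
grasp_force: 78.8
```

send_rows:
  increments:
    - {"x":0.09,"y":-0.02,"z":0,"wx":0,"wy":0,"wz":0,"fingers":0}
    - {"x":0.18,"y":-0.02,"z":0,"wx":0,"wy":0,"wz":0,"fingers":0}
    - {"x":0.27,"y":0.01,"z":0,"wx":0,"wy":0,"wz":0,"fingers":0}
    - {"x":0.34,"y":0.07,"z":0,"wx":0,"wy":0,"wz":0,"fingers":0}
    - {"x":0.4,"y":0.15,"z":0,"wx":0,"wy":0,"wz":0,"fingers":0}
    - {"x":0.42,"y":0.24,"z":0,"wx":0,"wy":0,"wz":0,"fingers":0}
    - {"x":0.42,"y":0.34,"z":0,"wx":0,"wy":0,"wz":0,"fingers":0}
    - {"x":0.38,"y":0.42,"z":0,"wx":0,"wy":0,"wz":0,"fingers":0}
    - {"x":0.32,"y":0.5,"z":0,"wx":0,"wy":0,"wz":0,"fingers":0}
    - {"x":0.24,"y":0.55,"z":0,"wx":0,"wy":0,"wz":0,"fingers":0}
  grip_force: 80

```text
t: 26.85
position: [485.1, 171.1, 187.3]
tool_rot: [-2.902, -1.202, 0.0]
contact_force: [0.5, -0.1, -0.3]
opening: 18.9
grasp_force: 78.8
```

```bash
python3 - <<'E'
from h import *
im=snap('scene','s9.png'); a=cv2.resize(im[90:250,270:430],None,fx=2.5,fy=2.5); t=snap('top','t5.png'); b=cv2.resize(t[235:315,250:330],None,fx=5,fy=5)
cv2.imwrite('pics/s9c.png',np.hstack([a,b])); o=r.get_obs(); print(o['position'],o['contact_force'],o['ft_torque'])
E
```

```text
[484.74820763 170.96255797 187.62094005] [ 0.56358093  0.31379993 -1.37161402] [ 0.01638663  0.04406306 -0.00583909]
```

View pics/s9c.png

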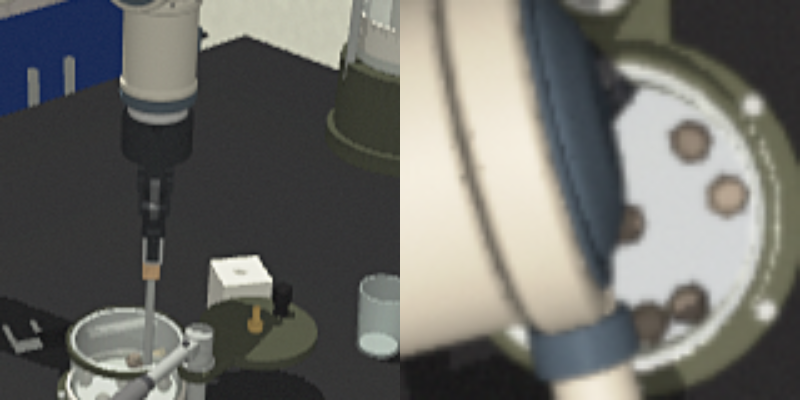

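The rod stands in the vessel with its tip at the floor, and the pieces have visibly moved. Continuing with wider laps.

send_rows:
  increments:
    - {"x":-0.09,"y":0.08,"z":0,"wx":0,"wy":0,"wz":0,"fingers":0}
    - {"x":-0.2,"y":0.07,"z":0,"wx":0,"wy":0,"wz":0,"fingers":0}
    - {"x":-0.3,"y":0.03,"z":0,"wx":0,"wy":0,"wz":0,"fingers":0}
    - {"x":-0.38,"y":-0.04,"z":0,"wx":0,"wy":0,"wz":0,"fingers":0}
    - {"x":-0.44,"y":-0.13,"z":0,"wx":0,"wy":0,"wz":0,"fingers":0}
    - {"x":-0.47,"y":-0.23,"z":0,"wx":0,"wy":0,"wz":0,"fingers":0}
    - {"x":-0.46,"y":-0.34,"z":0,"wx":0,"wy":0,"wz":0,"fingers":0}
    - {"x":-0.43,"y":-0.44,"z":0,"wx":0,"wy":0,"wz":0,"fingers":0}
    - {"x":-0.36,"y":-0.53,"z":0,"wx":0,"wy":0,"wz":0,"fingers":0}
    - {"x":-0.26,"y":-0.59,"z":0,"wx":0,"wy":0,"wz":0,"fingers":0}
  grip_force: 80

```text
t: 27.95
position: [461.0, 110.8, 187.7]
tool_rot: [-2.902, -1.201, -0.003]
contact_force: [0.7, 2.6, -1.2]
opening: 19.0
grasp_force: 78.7
```

send_rows:
  increments:
    - {"x":0.11,"y":-0.03,"z":0,"wx":0,"wy":0,"wz":0,"fingers":0}
    - {"x":0.22,"y":-0.02,"z":0,"wx":0,"wy":0,"wz":0,"fingers":0}
    - {"x":0.32,"y":0.02,"z":0,"wx":0,"wy":0,"wz":0,"fingers":0}
    - {"x":0.4,"y":0.09,"z":0,"wx":0,"wy":0,"wz":0,"fingers":0}
    - {"x":0.46,"y":0.18,"z":0,"wx":0,"wy":0,"wz":0,"fingers":0}
    - {"x":0.49,"y":0.28,"z":0,"wx":0,"wy":0,"wz":0,"fingers":0}
    - {"x":0.48,"y":0.39,"z":0,"wx":0,"wy":0,"wz":0,"fingers":0}
    - {"x":0.45,"y":0.49,"z":0,"wx":0,"wy":0,"wz":0,"fingers":0}
    - {"x":0.38,"y":0.58,"z":0,"wx":0,"wy":0,"wz":0,"fingers":0}
    - {"x":0.28,"y":0.64,"z":0,"wx":0,"wy":0,"wz":0,"fingers":0}
  grip_force: 80

```text
t: 28.95
position: [487.1, 176.1, 187.3]
tool_rot: [-2.902, -1.202, -0.0]
contact_force: [0.4, -0.0, -0.4]
opening: 19.0
grasp_force: 78.8
```

send_rows:
  increments:
    - {"x":-0.11,"y":0.03,"z":0,"wx":0,"wy":0,"wz":0,"fingers":0}
    - {"x":-0.22,"y":0.02,"z":0,"wx":0,"wy":0,"wz":0,"fingers":0}
    - {"x":-0.32,"y":-0.02,"z":0,"wx":0,"wy":0,"wz":0,"fingers":0}
    - {"x":-0.4,"y":-0.09,"z":0,"wx":0,"wy":0,"wz":0,"fingers":0}
    - {"x":-0.46,"y":-0.18,"z":0,"wx":0,"wy":0,"wz":0,"fingers":0}
    - {"x":-0.49,"y":-0.28,"z":0,"wx":0,"wy":0,"wz":0,"fingers":0}
    - {"x":-0.48,"y":-0.39,"z":0,"wx":0,"wy":0,"wz":0,"fingers":0}
    - {"x":-0.45,"y":-0.49,"z":0,"wx":0,"wy":0,"wz":0,"fingers":0}
    - {"x":-0.38,"y":-0.58,"z":0,"wx":0,"wy":0,"wz":0,"fingers":0}
    - {"x":-0.28,"y":-0.64,"z":0,"wx":0,"wy":0,"wz":0,"fingers":0}
  grip_force: 80

```text
t: 29.95
position: [460.5, 110.8, 187.5]
tool_rot: [-2.901, -1.2, -0.001]
contact_force: [1.4, 3.5, -0.3]
opening: 19.0
grasp_force: 78.9
```

send_rows:
  increments:
    - {"x":0.11,"y":-0.03,"z":0,"wx":0,"wy":0,"wz":0,"fingers":0}
    - {"x":0.22,"y":-0.02,"z":0,"wx":0,"wy":0,"wz":0,"fingers":0}
    - {"x":0.32,"y":0.02,"z":0,"wx":0,"wy":0,"wz":0,"fingers":0}
    - {"x":0.4,"y":0.09,"z":0,"wx":0,"wy":0,"wz":0,"fingers":0}
    - {"x":0.46,"y":0.18,"z":0,"wx":0,"wy":0,"wz":0,"fingers":0}
    - {"x":0.49,"y":0.28,"z":0,"wx":0,"wy":0,"wz":0,"fingers":0}
    - {"x":0.48,"y":0.39,"z":0,"wx":0,"wy":0,"wz":0,"fingers":0}
    - {"x":0.45,"y":0.49,"z":0,"wx":0,"wy":0,"wz":0,"fingers":0}
    - {"x":0.38,"y":0.58,"z":0,"wx":0,"wy":0,"wz":0,"fingers":0}
    - {"x":0.28,"y":0.64,"z":0,"wx":0,"wy":0,"wz":0,"fingers":0}
  grip_force: 80

```text
t: 30.95
position: [487.1, 176.1, 187.3]
tool_rot: [2.902, 1.202, 0.0]
contact_force: [-0.4, -0.6, -0.7]
opening: 19.0
grasp_force: 78.8
```

send_rows:
  increments:
    - {"x":-0.11,"y":-0.05,"z":0,"wx":0,"wy":0,"wz":0,"fingers":0}
    - {"x":-0.2,"y":-0.03,"z":0,"wx":0,"wy":0,"wz":0,"fingers":0}
    - {"x":-0.29,"y":-0.06,"z":0,"wx":0,"wy":0,"wz":0,"fingers":0}
    - {"x":-0.36,"y":-0.12,"z":0,"wx":0,"wy":0,"wz":0,"fingers":0}
    - {"x":-0.42,"y":-0.2,"z":0,"wx":0,"wy":0,"wz":0,"fingers":0}
    - {"x":-0.44,"y":-0.29,"z":0,"wx":0,"wy":0,"wz":0,"fingers":0}
    - {"x":-0.44,"y":-0.39,"z":0,"wx":0,"wy":0,"wz":0,"fingers":0}
    - {"x":-0.4,"y":-0.47,"z":0,"wx":0,"wy":0,"wz":0,"fingers":0}
    - {"x":-0.34,"y":-0.55,"z":0,"wx":0,"wy":0,"wz":0,"fingers":0}
    - {"x":-0.26,"y":-0.6,"z":0,"wx":0,"wy":0,"wz":0,"fingers":0}
  grip_force: 80

```text
t: 31.95
position: [462.7, 114.1, 187.3]
tool_rot: [2.903, 1.2, 0.0]
contact_force: [0.7, -0.5, -1.9]
opening: 19.2
grasp_force: 78.8
```

send_rows:
  increments:
    - {"x":0.09,"y":-0.02,"z":0,"wx":0,"wy":0,"wz":0,"fingers":0}
    - {"x":0.18,"y":-0.02,"z":0,"wx":0,"wy":0,"wz":0,"fingers":0}
    - {"x":0.27,"y":0.01,"z":0,"wx":0,"wy":0,"wz":0,"fingers":0}
    - {"x":0.34,"y":0.07,"z":0,"wx":0,"wy":0,"wz":0,"fingers":0}
    - {"x":0.4,"y":0.15,"z":0,"wx":0,"wy":0,"wz":0,"fingers":0}
    - {"x":0.42,"y":0.24,"z":0,"wx":0,"wy":0,"wz":0,"fingers":0}
    - {"x":0.42,"y":0.34,"z":0,"wx":0,"wy":0,"wz":0,"fingers":0}
    - {"x":0.38,"y":0.42,"z":0,"wx":0,"wy":0,"wz":0,"fingers":0}
    - {"x":0.32,"y":0.5,"z":0,"wx":0,"wy":0,"wz":0,"fingers":0}
    - {"x":0.24,"y":0.55,"z":0,"wx":0,"wy":0,"wz":0,"fingers":0}
  grip_force: 80

```text
t: 32.95
position: [485.1, 171.0, 187.3]
tool_rot: [-2.902, -1.202, 0.0]
contact_force: [0.3, 0.5, -0.1]
opening: 19.1
grasp_force: 78.8
```

```bash
cat > v.py <<'E'
from h import *
import sys
im=snap('top',sys.argv[1]); g=im.max(2).astype(int); hsv=cv2.cvtColor(im,cv2.COLOR_BGR2HSV)
m=((g<165)&(g>50)&(hsv[:,:,1]>25)&(hsv[:,:,1]<110)).astype(np.uint8); K=np.zeros_like(m); cv2.circle(K,(296,277),27,1,-1); m*=K
n,l,s,c=cv2.connectedComponentsWithStats(m)
for i in range(1,n):
    if s[i][4]>12: w=ray('top',*c[i],25); print(c[i].round(1),s[i][2:].tolist(),w.round(0),'r',round(np.hypot(w[0]-474,w[1]-143)))
E
python3 v.py t6.png
```

```text
[288.7 275.6] [19, 54, 500] [480. 158.  25.] r 17
[302.  257.6] [7, 8, 45] [522. 129.  25.] r 50
[312.4 265.3] [8, 8, 32] [505. 105.  25.] r 49
[314.3 285.7] [7, 8, 38] [459. 100.  25.] r 46
[304.8 296.8] [7, 8, 40] [434. 120.  25.] r 46
```

send_rows:
  increments:
    - {"x":0,"y":0,"z":0.3,"wx":0,"wy":0,"wz":0,"fingers":0}
    - {"x":0,"y":0,"z":0.6,"wx":0,"wy":0,"wz":0,"fingers":0}
    - {"x":0,"y":0,"z":0.94,"wx":0,"wy":0,"wz":0,"fingers":0}
    - {"x":0,"y":0,"z":0.94,"wx":0,"wy":0,"wz":0,"fingers":0}
    - {"x":0,"y":0,"z":0.94,"wx":0,"wy":0,"wz":0,"fingers":0}
  grip_force: 80

```text
t: 33.5
position: [485.9, 170.2, 282.2]
tool_rot: [2.902, 1.201, 0.004]
contact_force: [-0.2, 0.2, -1.8]
opening: 19.2
grasp_force: 78.8
```

send_rows:
  increments:
    - {"x":-0.08,"y":0.34,"z":0,"wx":0,"wy":0,"wz":0,"fingers":0}
    - {"x":-0.16,"y":0.69,"z":0,"wx":0,"wy":0,"wz":0,"fingers":0}
    - {"x":-0.16,"y":0.69,"z":0,"wx":0,"wy":0,"wz":0,"fingers":0}
  grip_force: 80

```text
t: 33.8
position: [468.2, 241.9, 278.8]
tool_rot: [-2.899, -1.207, 0.006]
contact_force: [-0.1, -1.0, -1.4]
opening: 19.0
grasp_force: 78.9
```

send_rows:
  increments:
    - {"x":-0.08,"y":0.34,"z":0,"wx":0,"wy":0,"wz":0,"fingers":0}
    - {"x":-0.16,"y":0.69,"z":0,"wx":0,"wy":0,"wz":0,"fingers":0}
    - {"x":-0.16,"y":0.69,"z":0,"wx":0,"wy":0,"wz":0,"fingers":0}
    - {"x":-0.16,"y":0.69,"z":0,"wx":0,"wy":0,"wz":0,"fingers":0}
  grip_force: 80

```text
t: 34.2
position: [453.5, 307.9, 279.6]
tool_rot: [2.901, 1.203, -0.004]
contact_force: [-0.1, 0.2, -1.8]
opening: 19.1
grasp_force: 78.9
```

```bash
python3 v.py t7.png
```

```text
[302.  257.6] [7, 8, 45] [522. 129.  25.] r 50
[276.6 266.1] [8, 7, 46] [501. 186.  25.] r 51
[312.2 265.2] [8, 8, 30] [505. 106.  25.] r 49
[294.6 279.1] [8, 7, 41] [473. 145.  25.] r 2
[275.9 288.6] [11, 16, 77] [450. 186.  25.] r 49
[314.3 285.8] [7, 7, 37] [459. 100.  25.] r 46
[304.7 296.8] [8, 8, 42] [434. 121.  25.] r 46
```

All the pieces have moved: none lies within 10 mm of an original old-rock position. Returning the rod to its hole, with a force check partway in.

send_rows:
  increments:
    - {"x":-0.08,"y":0.35,"z":0,"wx":0,"wy":0,"wz":0,"fingers":0}
    - {"x":-0.17,"y":0.71,"z":0,"wx":0,"wy":0,"wz":0,"fingers":0}
    - {"x":-0.17,"y":0.71,"z":0,"wx":0,"wy":0,"wz":0,"fingers":0}
    - {"x":-0.17,"y":0.71,"z":0,"wx":0,"wy":0,"wz":0,"fingers":0}
    - {"x":-0.17,"y":0.71,"z":0,"wx":0,"wy":0,"wz":0,"fingers":0}
    - {"x":-0.17,"y":0.71,"z":0,"wx":0,"wy":0,"wz":0,"fingers":0}
  grip_force: 80

```text
t: 34.85
position: [437.5, 377.9, 281.5]
tool_rot: [2.904, 1.199, 0.001]
contact_force: [0.2, -0.3, -1.1]
opening: 19.3
grasp_force: 78.9
```

send_rows:
  increments:
    - {"x":0,"y":0,"z":-0.2,"wx":0,"wy":0,"wz":0,"fingers":0}
    - {"x":0,"y":0,"z":-0.35,"wx":0,"wy":0,"wz":0,"fingers":0}
    - {"x":0,"y":0,"z":-0.42,"wx":0,"wy":0,"wz":0,"fingers":0}
    - {"x":0,"y":0,"z":-0.48,"wx":0,"wy":0,"wz":0,"fingers":0}
    - {"x":0,"y":0,"z":-0.52,"wx":0,"wy":0,"wz":0,"fingers":0}
    - {"x":0,"y":0,"z":-0.56,"wx":0,"wy":0,"wz":0,"fingers":0}
    - {"x":0,"y":0,"z":-0.56,"wx":0,"wy":0,"wz":0,"fingers":0}
  grip_force: 80

```text
t: 35.55
position: [436.9, 379.1, 225.1]
tool_rot: [2.903, 1.201, -0.0]
contact_force: [0.3, -0.0, -0.6]
opening: 18.9
grasp_force: 78.9
```

The tip is inside the mouth with no contact force. Lowering the rest of the way.

send_rows:
  increments:
    - {"x":0,"y":0,"z":-0.1,"wx":0,"wy":0,"wz":0,"fingers":0}
    - {"x":0,"y":0,"z":-0.2,"wx":0,"wy":0,"wz":0,"fingers":0}
    - {"x":0,"y":0,"z":-0.3,"wx":0,"wy":0,"wz":0,"fingers":0}
    - {"x":0,"y":0,"z":-0.36,"wx":0,"wy":0,"wz":0,"fingers":0}
    - {"x":0,"y":0,"z":-0.4,"wx":0,"wy":0,"wz":0,"fingers":0}
    - {"x":0,"y":0,"z":-0.4,"wx":0,"wy":0,"wz":0,"fingers":0}
    - {"x":0,"y":0,"z":-0.4,"wx":0,"wy":0,"wz":0,"fingers":0}
  grip_force: 80

```text
t: 36.25
position: [436.9, 379.2, 185.6]
tool_rot: [-2.903, -1.201, -0.001]
contact_force: [-0.1, -0.2, -1.4]
opening: 19.0
grasp_force: 79.2
```

send_rows:
  increments:
    - {"x":0,"y":0,"z":0,"wx":0,"wy":0,"wz":0,"fingers":0.6}
    - {"x":0,"y":0,"z":0,"wx":0,"wy":0,"wz":0,"fingers":0.6}
    - {"x":0,"y":0,"z":0,"wx":0,"wy":0,"wz":0,"fingers":0.6}
    - {"x":0,"y":0,"z":0,"wx":0,"wy":0,"wz":0,"fingers":0.6}
    - {"x":0,"y":0,"z":0.2,"wx":0,"wy":0,"wz":0,"fingers":0.6}
    - {"x":0,"y":0,"z":0.5,"wx":0,"wy":0,"wz":0,"fingers":0.6}
    - {"x":0,"y":0,"z":0.9,"wx":0,"wy":0,"wz":0,"fingers":0.6}
    - {"x":0,"y":0,"z":1,"wx":0,"wy":0,"wz":0,"fingers":0.6}
    - {"x":0,"y":0,"z":1,"wx":0,"wy":0,"wz":0,"fingers":0.6}
  grip_force: 80

```text
t: 37.15
position: [437.4, 379.6, 288.1]
tool_rot: [-2.902, -1.201, -0.008]
contact_force: [-0.2, 0.1, -0.5]
opening: 51.3
grasp_force: 0.0
```

send_rows:
  increments:
    - {"x":0.4,"y":-0.2,"z":0,"wx":0,"wy":0,"wz":0,"fingers":0}
    - {"x":0.87,"y":-0.42,"z":0,"wx":0,"wy":0,"wz":0,"fingers":0}
    - {"x":0.87,"y":-0.42,"z":0,"wx":0,"wy":0,"wz":0,"fingers":0}
  grip_force: 40

```text
t: 37.45
position: [527.4, 333.9, 280.4]
tool_rot: [2.903, 1.193, -0.009]
contact_force: [-0.6, -0.2, -1.5]
opening: 8.1
grasp_force: 0.0
```

send_rows:
  increments:
    - {"x":0.4,"y":-0.2,"z":0,"wx":0,"wy":0,"wz":0.02,"fingers":0}
    - {"x":0.88,"y":-0.42,"z":0,"wx":0,"wy":0,"wz":0.04,"fingers":0}
    - {"x":0.88,"y":-0.42,"z":0,"wx":0,"wy":0,"wz":0.06,"fingers":0}
    - {"x":0.88,"y":-0.42,"z":0,"wx":0,"wy":0,"wz":0.08,"fingers":0}
    - {"x":0.88,"y":-0.42,"z":0,"wx":0,"wy":0,"wz":0.1,"fingers":0}
    - {"x":0.88,"y":-0.42,"z":0,"wx":0,"wy":0,"wz":0.117,"fingers":0}
    - {"x":0.88,"y":-0.42,"z":0,"wx":0,"wy":0,"wz":0.117,"fingers":0}
  grip_force: 40

```text
t: 38.15
position: [611.5, 295.2, 282.9]
tool_rot: [-2.275, -2.164, 0.005]
contact_force: [-0.4, -0.4, 0.2]
opening: 0.2
grasp_force: 0.0
```

```bash
python3 - <<'E'
from h import *
o=r.get_obs(); print(o['position'],o['tool_rot'],o['qpos'])
t=snap('top','t8.png'); s=snap('scene','s10.png')
h=cv2.cvtColor(s,cv2.COLOR_BGR2HSV); w=((h[:,:,0]<20)&(h[:,:,1]>90)&(s.max(2)>80)).astype(np.uint8); w[:, :340]=0; w[:,400:]=0; w[:140]=0; w[215:]=0
n,l,st,c=cv2.connectedComponentsWithStats(w); print('rod grip scene',[(c[i],st[i]) for i in range(1,n) if st[i][4]>20])
P=np.array([578,149.5])
for k,(a,b) in enumerate(((77,109),(109,144),(144,172))):
    p0=P+149.2*np.array([np.cos(np.radians(a)),np.sin(np.radians(a))])
    for th in np.linspace(a,b,10)if 0 else np.linspace(a,b,9)[1:]:
        q=P+149.2*np.array([np.cos(np.radians(th)),np.sin(np.radians(th))]); print(k,((q-p0)/100).round(2),round((th-a)/360,3),end=' ')
    print(q.round(1))
E
```

```text
[611.46319769 295.21200207 282.94427303] [-2.27515281 -2.16449172  0.00481872] [3.99623257e-01 3.40005253e-01 8.54393810e-01 1.54105181e-04
 1.95052784e+00 4.49521151e-01]
rod grip scene [(array([368.89312977, 162.1221374 ]), array([366, 152,   7,  22, 131], dtype=int32))]
0 [-0.1   0.02] 0.011 0 [-0.21  0.03] 0.022 0 [-0.31  0.04] 0.033 0 [-0.41  0.04] 0.044 0 [-0.52  0.03] 0.056 0 [-0.62  0.01] 0.067 0 [-0.72 -0.01] 0.078 0 [-0.82 -0.04] 0.089 [529.4 290.6]
1 [-0.11 -0.04] 0.012 1 [-0.21 -0.09] 0.024 1 [-0.31 -0.15] 0.036 1 [-0.4  -0.21] 0.049 1 [-0.49 -0.28] 0.061 1 [-0.57 -0.36] 0.073 1 [-0.65 -0.44] 0.085 1 [-0.72 -0.53] 0.097 [457.3 237.2]
2 [-0.05 -0.08] 0.01 2 [-0.1  -0.15] 0.019 2 [-0.14 -0.23] 0.029 2 [-0.18 -0.32] 0.039 2 [-0.21 -0.4 ] 0.049 2 [-0.23 -0.49] 0.058 2 [-0.25 -0.58] 0.068 2 [-0.27 -0.67] 0.078 [430.3 170.3]
```

The rod is back exactly as it stood, with its grip centroid at (368.9,162.1) against (368.8,162.4) before. Lowering beside the knob and starting the swing.

send_rows:
  increments:
    - {"x":0,"y":0,"z":-0.4,"wx":0,"wy":0,"wz":0,"fingers":0}
    - {"x":0,"y":0,"z":-0.85,"wx":0,"wy":0,"wz":0,"fingers":0}
    - {"x":0,"y":0,"z":-0.85,"wx":0,"wy":0,"wz":0,"fingers":0}
  grip_force: 40

```text
t: 38.55
position: [608.0, 293.7, 188.8]
tool_rot: [-2.275, -2.158, 0.027]
contact_force: [-0.0, 0.4, -2.3]
opening: -0.2
grasp_force: 0.0
```

send_rows:
  increments:
    - {"x":0,"y":0,"z":-0.4,"wx":0,"wy":0,"wz":0,"fingers":0}
    - {"x":0,"y":0,"z":-0.7,"wx":0,"wy":0,"wz":0,"fingers":0}
    - {"x":0,"y":0,"z":-0.87,"wx":0,"wy":0,"wz":0,"fingers":0}
    - {"x":0,"y":0,"z":-0.87,"wx":0,"wy":0,"wz":0,"fingers":0}
    - {"x":0,"y":0,"z":-0.87,"wx":0,"wy":0,"wz":0,"fingers":0}
  grip_force: 40

```text
t: 39.05
position: [612.6, 295.5, 115.5]
tool_rot: [2.277, 2.163, 0.003]
contact_force: [-0.4, 0.8, 0.4]
opening: -0.1
grasp_force: 0.0
```

send_rows:
  increments:
    - {"x":-0.1,"y":0.02,"z":0,"wx":0,"wy":0,"wz":0.011,"fingers":0}
    - {"x":-0.21,"y":0.03,"z":0,"wx":0,"wy":0,"wz":0.022,"fingers":0}
    - {"x":-0.31,"y":0.04,"z":0,"wx":0,"wy":0,"wz":0.033,"fingers":0}
    - {"x":-0.41,"y":0.04,"z":0,"wx":0,"wy":0,"wz":0.044,"fingers":0}
    - {"x":-0.52,"y":0.03,"z":0,"wx":0,"wy":0,"wz":0.056,"fingers":0}
    - {"x":-0.62,"y":0.01,"z":0,"wx":0,"wy":0,"wz":0.067,"fingers":0}
    - {"x":-0.72,"y":-0.01,"z":0,"wx":0,"wy":0,"wz":0.078,"fingers":0}
    - {"x":-0.82,"y":-0.04,"z":0,"wx":0,"wy":0,"wz":0.089,"fingers":0}
    - {"x":-0.82,"y":-0.04,"z":0,"wx":0,"wy":0,"wz":0.089,"fingers":0}
  grip_force: 40

```text
t: 39.95
position: [530.5, 291.7, 117.0]
tool_rot: [1.589, 2.707, 0.007]
contact_force: [-0.6, 0.6, -0.7]
opening: 0.0
grasp_force: 0.0
```

```bash
cat > hose.py <<'E'
from h import *
import sys
P=np.array([578,149.5])
for n in('scene','top'):
    s=snap(n,n+sys.argv[1]); h=cv2.cvtColor(s,cv2.COLOR_BGR2HSV); w=((h[:,:,0]>15)&(h[:,:,0]<28)&(h[:,:,1]>140)&(s.max(2)>110)).astype(np.uint8)
    k,l,st,c=cv2.connectedComponentsWithStats(w)
    for i in range(1,k):
        q=ray(n,*c[i],116)[:2]; d=q-P
        if st[i][4]>4 and 70<np.hypot(*d)<130: print(n,c[i].round(1),st[i][4],q.round(1),'r',np.hypot(*d).round(1),'ang',np.degrees(np.arctan2(d[1],d[0])).round(1)%360)
o=r.get_obs(); print(o['position'].round(1),o['contact_force'].round(1),o['qpos'].round(2))
E
python3 hose.py _a.png
```

```text
top [246.7 251.4] 59 [528.7 237.7] r 101.1 ang 119.2
[530.9 291.7 115.9] [-0.1  0.7  0.2] [ 0.45  0.11  1.41  0.    1.61 -0.06]
```

The cover follows, with the hose tail at 119°. Continuing the arc.

send_rows:
  increments:
    - {"x":-0.11,"y":-0.04,"z":0,"wx":0,"wy":0,"wz":0.012,"fingers":0}
    - {"x":-0.21,"y":-0.09,"z":0,"wx":0,"wy":0,"wz":0.024,"fingers":0}
    - {"x":-0.31,"y":-0.15,"z":0,"wx":0,"wy":0,"wz":0.036,"fingers":0}
    - {"x":-0.4,"y":-0.21,"z":0,"wx":0,"wy":0,"wz":0.049,"fingers":0}
    - {"x":-0.49,"y":-0.28,"z":0,"wx":0,"wy":0,"wz":0.061,"fingers":0}
    - {"x":-0.57,"y":-0.36,"z":0,"wx":0,"wy":0,"wz":0.073,"fingers":0}
    - {"x":-0.65,"y":-0.44,"z":0,"wx":0,"wy":0,"wz":0.085,"fingers":0}
    - {"x":-0.72,"y":-0.53,"z":0,"wx":0,"wy":0,"wz":0.097,"fingers":0}
    - {"x":-0.72,"y":-0.53,"z":0,"wx":0,"wy":0,"wz":0.097,"fingers":0}
  grip_force: 40

```text
t: 40.95
position: [458.3, 237.8, 114.5]
tool_rot: [0.707, 3.059, 0.001]
contact_force: [-0.0, 0.2, 0.6]
opening: -0.4
grasp_force: 0.0
```

send_rows:
  increments:
    - {"x":-0.05,"y":-0.08,"z":0,"wx":0,"wy":0,"wz":0.01,"fingers":0}
    - {"x":-0.1,"y":-0.15,"z":0,"wx":0,"wy":0,"wz":0.019,"fingers":0}
    - {"x":-0.14,"y":-0.23,"z":0,"wx":0,"wy":0,"wz":0.029,"fingers":0}
    - {"x":-0.18,"y":-0.32,"z":0,"wx":0,"wy":0,"wz":0.039,"fingers":0}
    - {"x":-0.21,"y":-0.4,"z":0,"wx":0,"wy":0,"wz":0.049,"fingers":0}
    - {"x":-0.23,"y":-0.49,"z":0,"wx":0,"wy":0,"wz":0.058,"fingers":0}
    - {"x":-0.25,"y":-0.58,"z":0,"wx":0,"wy":0,"wz":0.068,"fingers":0}
    - {"x":-0.27,"y":-0.67,"z":0,"wx":0,"wy":0,"wz":0.078,"fingers":0}
    - {"x":-0.27,"y":-0.67,"z":0,"wx":0,"wy":0,"wz":0.078,"fingers":0}
  grip_force: 40

```text
t: 41.85
position: [431.6, 170.9, 114.0]
tool_rot: [-0.053, 3.14, 0.0]
contact_force: [0.6, -0.1, -0.5]
opening: 0.2
grasp_force: 0.0
```

```bash
python3 hose.py _b.png
```

```text
top [289.9 275.7] 61 [480.7 146.5] r 97.4 ang 181.8
[431.4 171.5 113.7] [ 0.3  0.5 -0.1] [ 0.3  -0.27  1.78  0.    1.63 -1.3 ]
```

send_rows:
  increments:
    - {"x":0,"y":-0.02,"z":0,"wx":0,"wy":0,"wz":0,"fingers":0}
    - {"x":0,"y":-0.04,"z":0,"wx":0,"wy":0,"wz":0,"fingers":0}
    - {"x":0,"y":-0.06,"z":0,"wx":0,"wy":0,"wz":0,"fingers":0}
    - {"x":0,"y":-0.06,"z":0,"wx":0,"wy":0,"wz":0,"fingers":0}
  grip_force: 40

```text
t: 42.35
position: [431.0, 166.2, 113.4]
tool_rot: [-0.059, 3.141, 0.004]
contact_force: [0.9, 4.8, -0.5]
opening: -0.2
grasp_force: 2.4
```

```bash
python3 hose.py _c.png
```

```text
top [291.  275.2] 46 [481.7 144.2] r 96.5 ang 183.1
[431.  166.2 113.4] [1.4 6.2 0.1] [ 0.29 -0.28  1.79  0.    1.63 -1.32]
```

send_rows:
  increments:
    - {"x":0,"y":-0.02,"z":0,"wx":0,"wy":0,"wz":0,"fingers":0}
    - {"x":0,"y":-0.03,"z":0,"wx":0,"wy":0,"wz":0,"fingers":0}
    - {"x":0,"y":-0.03,"z":0,"wx":0,"wy":0,"wz":0,"fingers":0}
    - {"x":0,"y":-0.03,"z":0,"wx":0,"wy":0,"wz":0,"fingers":0}
  grip_force: 40

```text
t: 42.85
position: [431.0, 166.0, 113.5]
tool_rot: [-0.062, 3.14, 0.013]
contact_force: [2.8, 16.7, -2.8]
opening: 0.2
grasp_force: 8.0
```

```bash
python3 hose.py _d.png
```

```text
top [291.5 274.9] 36 [482.4 143.3] r 95.8 ang 183.7
[431.  166.  113.4] [ 2.  16.1 -1.9] [ 0.29 -0.28  1.79  0.01  1.63 -1.32]
```

The cover is hard against its stop. I'll back off, lift and go round to the counter-clockwise side of the wrench grip.

send_rows:
  increments:
    - {"x":0,"y":0.1,"z":0,"wx":0,"wy":0,"wz":0,"fingers":0}
    - {"x":0,"y":0.2,"z":0,"wx":0,"wy":0,"wz":0,"fingers":0}
    - {"x":0,"y":0.2,"z":0.4,"wx":0,"wy":0,"wz":0,"fingers":0}
    - {"x":0,"y":0.2,"z":0.8,"wx":0,"wy":0,"wz":0,"fingers":0}
    - {"x":0,"y":0.2,"z":1,"wx":0,"wy":0,"wz":0,"fingers":0}
    - {"x":0,"y":0.2,"z":1,"wx":0,"wy":0,"wz":0,"fingers":0}
  grip_force: 40

```text
t: 43.55
position: [432.2, 182.7, 217.3]
tool_rot: [-0.058, 3.135, 0.002]
contact_force: [0.4, 0.6, 0.1]
opening: 0.1
grasp_force: 0.0
```

send_rows:
  increments:
    - {"x":0.3,"y":-0.25,"z":0,"wx":0,"wy":0,"wz":-0.02,"fingers":0}
    - {"x":0.6,"y":-0.5,"z":0,"wx":0,"wy":0,"wz":-0.04,"fingers":0}
    - {"x":0.74,"y":-0.64,"z":0,"wx":0,"wy":0,"wz":-0.06,"fingers":0}
    - {"x":0.74,"y":-0.64,"z":0,"wx":0,"wy":0,"wz":-0.074,"fingers":0}
    - {"x":0.74,"y":-0.64,"z":0,"wx":0,"wy":0,"wz":-0.074,"fingers":0}
  grip_force: 40

```text
t: 44.05
position: [504.7, 117.5, 211.1]
tool_rot: [-0.67, -3.066, 0.002]
contact_force: [-0.7, -0.3, 0.2]
opening: -0.3
grasp_force: 0.0
```

send_rows:
  increments:
    - {"x":0.3,"y":-0.25,"z":0,"wx":0,"wy":0,"wz":-0.02,"fingers":0}
    - {"x":0.6,"y":-0.5,"z":0,"wx":0,"wy":0,"wz":-0.04,"fingers":0}
    - {"x":0.74,"y":-0.64,"z":0,"wx":0,"wy":0,"wz":-0.06,"fingers":0}
    - {"x":0.74,"y":-0.64,"z":0,"wx":0,"wy":0,"wz":-0.074,"fingers":0}
    - {"x":0.74,"y":-0.64,"z":0,"wx":0,"wy":0,"wz":-0.074,"fingers":0}
  grip_force: 40

```text
t: 44.55
position: [578.7, 54.1, 211.9]
tool_rot: [-1.354, -2.833, 0.002]
contact_force: [0.6, -0.2, 0.0]
opening: -0.1
grasp_force: 0.0
```

send_rows:
  increments:
    - {"x":0.3,"y":-0.25,"z":0,"wx":0,"wy":0,"wz":-0.02,"fingers":0}
    - {"x":0.6,"y":-0.5,"z":0,"wx":0,"wy":0,"wz":-0.04,"fingers":0}
    - {"x":0.74,"y":-0.64,"z":0,"wx":0,"wy":0,"wz":-0.06,"fingers":0}
    - {"x":0.74,"y":-0.64,"z":0,"wx":0,"wy":0,"wz":-0.074,"fingers":0}
    - {"x":0.74,"y":-0.64,"z":0,"wx":0,"wy":0,"wz":-0.074,"fingers":0}
  grip_force: 40

```text
t: 45.05
position: [652.7, -9.5, 212.3]
tool_rot: [-1.968, -2.447, 0.001]
contact_force: [0.2, 0.5, 0.3]
opening: -0.5
grasp_force: 0.0
```

```bash
cat > cov.py <<'E'
from h import *
import sys
P=np.array([578,149.5]); im=snap('top',sys.argv[1]); h=cv2.cvtColor(im,cv2.COLOR_BGR2HSV); g=im.max(2)
w=((h[:,:,0]>15)&(h[:,:,0]<28)&(h[:,:,1]>140)&(g>110)).astype(np.uint8); k,l,st,c=cv2.connectedComponentsWithStats(w)
for i in range(1,k):
    q=ray('top',*c[i],116)[:2]; d=q-P
    if st[i][4]>4 and 60<np.hypot(*d)<160: print('hose',st[i][4],q.round(1),'r',np.hypot(*d).round(1),'ang',np.degrees(np.arctan2(d[1],d[0])).round(1)%360)
ol=((h[:,:,0]>24)&(h[:,:,0]<45)&(h[:,:,1]>50)&(g>45)).astype(np.uint8); ol[:,:230]=0; ol[:,345:]=0;ol[:220]=0;ol[330:]=0
k,l,st,c=cv2.connectedComponentsWithStats(ol); j=1+np.argmax(st[1:,4]); print('olive',st[j],c[j],ray('top',*c[j],102).round(1))
o=r.get_obs(); print(o['position'].round(1),o['tool_rot'].round(3),o['contact_force'].round(1))
E
python3 cov.py t9.png
python3 - <<'E'
import numpy as np
P=np.array([578,149.5]); f=lambda t:P+174.1*np.array([np.cos(np.radians(t)),np.sin(np.radians(t))])
print(f(-64.8))
for a,b in((-64.8,-94),(-94,-123)):
    for t in np.linspace(a,b,10)[1:]: print(((f(t)-f(a))/100).round(2),round((t-a)/360,3),end=' ')
    print(f(b))
E
```

```text
hose 63 [481.1 145.4] r 97.0 ang 182.4
hose 47 [443.4 214.1] r 149.3 ang 154.4
olive [ 259  229   65   85 3299] [290.32706881 274.11367081] [483.9 147.1 102. ]
[652.5  -9.2 212.8] [-1.965e+00 -2.450e+00  1.000e-03] [-1.   0.8 -0.1]
[652.12817466  -8.03038983]
[-0.09 -0.04] -0.009 [-0.18 -0.07] -0.018 [-0.28 -0.1 ] -0.027 [-0.37 -0.13] -0.036 [-0.47 -0.14] -0.045 [-0.57 -0.16] -0.054 [-0.67 -0.16] -0.063 [-0.76 -0.17] -0.072 [-0.86 -0.16] -0.081 [565.85539792 -24.17590115]
[-0.1   0.01] -0.009 [-0.19  0.02] -0.018 [-0.29  0.05] -0.027 [-0.38  0.07] -0.036 [-0.48  0.1 ] -0.045 [-0.57  0.14] -0.054 [-0.66  0.18] -0.063 [-0.74  0.23] -0.072 [-0.83  0.28] -0.081 [483.178344     3.48745412]
```

The cover stayed shut, with the hose tail at 182.4°. Lowering and turning the wrench.

send_rows:
  increments:
    - {"x":0,"y":0,"z":-0.3,"wx":0,"wy":0,"wz":0,"fingers":0}
    - {"x":0,"y":0,"z":-0.6,"wx":0,"wy":0,"wz":0,"fingers":0}
    - {"x":0,"y":0,"z":-0.85,"wx":0,"wy":0,"wz":0,"fingers":0}
    - {"x":0,"y":0,"z":-0.95,"wx":0,"wy":0,"wz":0,"fingers":0}
    - {"x":0,"y":0,"z":-0.95,"wx":0,"wy":0,"wz":0,"fingers":0}
  grip_force: 40

```text
t: 45.6
position: [651.7, -9.1, 116.6]
tool_rot: [-1.967, -2.446, 0.003]
contact_force: [-0.0, -0.1, 0.4]
opening: 0.0
grasp_force: 0.0
```

send_rows:
  increments:
    - {"x":-0.09,"y":-0.04,"z":0,"wx":0,"wy":0,"wz":-0.009,"fingers":0}
    - {"x":-0.18,"y":-0.07,"z":0,"wx":0,"wy":0,"wz":-0.018,"fingers":0}
    - {"x":-0.28,"y":-0.1,"z":0,"wx":0,"wy":0,"wz":-0.027,"fingers":0}
    - {"x":-0.37,"y":-0.13,"z":0,"wx":0,"wy":0,"wz":-0.036,"fingers":0}
    - {"x":-0.47,"y":-0.14,"z":0,"wx":0,"wy":0,"wz":-0.045,"fingers":0}
    - {"x":-0.57,"y":-0.16,"z":0,"wx":0,"wy":0,"wz":-0.054,"fingers":0}
    - {"x":-0.67,"y":-0.16,"z":0,"wx":0,"wy":0,"wz":-0.063,"fingers":0}
    - {"x":-0.76,"y":-0.17,"z":0,"wx":0,"wy":0,"wz":-0.072,"fingers":0}
    - {"x":-0.86,"y":-0.16,"z":0,"wx":0,"wy":0,"wz":-0.081,"fingers":0}
    - {"x":-0.86,"y":-0.16,"z":0,"wx":0,"wy":0,"wz":-0.081,"fingers":0}
  grip_force: 40

```text
t: 46.6
position: [567.2, -25.7, 121.1]
tool_rot: [2.521, 1.87, 0.005]
contact_force: [0.7, 0.1, 0.8]
opening: 0.2
grasp_force: 0.0
```

```bash
python3 cov.py t10.png; python3 - <<'E'
from h import *
o=r.get_obs(); print(o['contact_force'],o['ft_torque'])
E
```

```text
hose 62 [481.  145.4] r 97.1 ang 182.4
hose 47 [443.4 214.1] r 149.3 ang 154.4
olive [ 259  234   65   80 3363] [290.96253345 274.69372584] [482.7 145.8 102. ]
[567.5 -25.7 120.7] [2.52  1.872 0.004] [ 0.  -0.5  0.4]
[ 0.03991804 -0.48454354  0.37263312] [ 0.07804494  0.01788552 -0.02817111]
```

send_rows:
  increments:
    - {"x":-0.1,"y":0.01,"z":-0.03,"wx":0,"wy":0,"wz":-0.009,"fingers":0}
    - {"x":-0.19,"y":0.02,"z":-0.03,"wx":0,"wy":0,"wz":-0.018,"fingers":0}
    - {"x":-0.29,"y":0.05,"z":-0.03,"wx":0,"wy":0,"wz":-0.027,"fingers":0}
  grip_force: 40

```text
t: 46.95
position: [539.0, -21.3, 116.9]
tool_rot: [2.672, 1.648, 0.004]
contact_force: [2.3, -2.7, 0.5]
opening: 0.5
grasp_force: 1.3
```

```bash
cat > wr.py <<'E'
from h import *
import sys
P=np.array([579,149.5])
for n in('top','scene'):
    im=snap(n,'w'+n+sys.argv[1]); ref=cv2.imread('pics/%s0.png'%n); h=cv2.cvtColor(im,cv2.COLOR_BGR2HSV)
    m=((h[:,:,1]<40)&(im.max(2)>75)&(im.max(2)<150)).astype(np.uint8)
    k,l,st,c=cv2.connectedComponentsWithStats(m)
    for i in range(1,k):
        if st[i][4]<60: continue
        q=ray(n,*c[i],133)[:2]; d=q-P
        if 60<np.hypot(*d)<230: print(n,st[i].tolist(),q.round(1),'r',np.hypot(*d).round(1),'ang',(np.degrees(np.arctan2(d[1],d[0]))%360).round(1))
o=r.get_obs(); print(o['position'].round(1),o['contact_force'].round(1))
E
python3 wr.py 1.png
```

```text
top [179, 272, 34, 42, 327] [444.3 327.2] r 223.0 ang 127.2
scene [365, 174, 13, 27, 96] [471.2 343.3] r 221.8 ang 119.1
scene [353, 196, 7, 24, 89] [529.3 230.3] r 94.8 ang 121.6
scene [413, 199, 23, 35, 403] [668.5 361. ] r 229.6 ang 67.1
scene [268, 225, 88, 39, 1001] [581.8  43.4] r 106.2 ang 271.5
[538.1 -20.6 116.7] [0.5 0.1 0.9]
```

send_rows:
  increments:
    - {"x":-0.09,"y":0.02,"z":0,"wx":0,"wy":0,"wz":-0.009,"fingers":0}
    - {"x":-0.19,"y":0.05,"z":0,"wx":0,"wy":0,"wz":-0.018,"fingers":0}
    - {"x":-0.28,"y":0.09,"z":0,"wx":0,"wy":0,"wz":-0.027,"fingers":0}
    - {"x":-0.37,"y":0.13,"z":0,"wx":0,"wy":0,"wz":-0.036,"fingers":0}
    - {"x":-0.45,"y":0.18,"z":0,"wx":0,"wy":0,"wz":-0.045,"fingers":0}
    - {"x":-0.54,"y":0.23,"z":0,"wx":0,"wy":0,"wz":-0.054,"fingers":0}
  grip_force: 40

```text
t: 47.65
position: [484.8, 1.8, 116.3]
tool_rot: [2.912, 1.174, 0.003]
contact_force: [2.2, -1.5, 1.0]
opening: 0.0
grasp_force: 1.2
```

```bash
python3 wr.py 2.png; python3 - <<'E'
from h import *
for n in('scene',):
    im=cv2.imread('pics/wscene2.png'); h=cv2.cvtColor(im,cv2.COLOR_BGR2HSV); m=((h[:,:,1]<40)&(im.max(2)>75)&(im.max(2)<150)).astype(np.uint8)
    k,l,st,c=cv2.connectedComponentsWithStats(m)
    for i in range(1,k):
        x,y,w,hh,a=st[i]
        if a>150 and 220<c[i][0]<360 and 200<c[i][1]<290:
            yy,xx=np.where(l==i); v=cv2.fitLine(np.c_[xx,yy].astype(np.float32),2,0,.01,.01).ravel(); print(st[i],v); j=xx.argmin(); print('left end',ray('scene',xx[j],yy[j],133))
print(proj('scene',[579,149.5,133]),proj('scene',[579-.7*172,149.5-.71*172,133]))
E
```

```text
top [320, 237, 108, 71, 619] [504.9  -6.8] r 172.9 ang 244.6
top [178, 272, 35, 42, 330] [444.2 327.4] r 223.2 ang 127.2
scene [365, 174, 13, 27, 94] [471.1 343.7] r 222.2 ang 119.1
scene [353, 198, 7, 22, 87] [529.4 230.2] r 94.8 ang 121.6
scene [413, 199, 23, 35, 407] [668.7 361. ] r 229.8 ang 67.0
scene [265, 219, 16, 12, 101] [439.9  -4.6] r 207.6 ang 227.9
scene [289, 221, 19, 10, 145] [487.   49.8] r 135.7 ang 227.3
scene [297, 234, 11, 16, 85] [554.1   4.6] r 147.0 ang 260.2
scene [298, 238, 54, 26, 318] [646.6  45.5] r 124.0 ang 303.0
[484.1   2.6 116.1] [0.1 0.3 0.4]
[312 220  44  19 330] [9.7648138e-01 2.1560183e-01 3.3663333e+02 2.2829697e+02]
left end [500.21893662  87.81315609 133.        ]
[298 238  54  26 318] [ 9.883968e-01 -1.518937e-01  3.383805e+02  2.517956e+02]
left end [576.89689595 -28.84860999 133.        ]
[348.30642911 225.80931487] [285.22213302 223.64830985]
```

The wrench is now at 227.6°, about 8° short of tight. Going in small steps while watching the force.

send_rows:
  increments:
    - {"x":-0.05,"y":0.03,"z":0,"wx":0,"wy":0,"wz":-0.005,"fingers":0}
    - {"x":-0.1,"y":0.07,"z":0,"wx":0,"wy":0,"wz":-0.011,"fingers":0}
    - {"x":-0.15,"y":0.11,"z":0,"wx":0,"wy":0,"wz":-0.017,"fingers":0}
  grip_force: 40

```text
t: 48.05
position: [469.8, 12.7, 115.8]
tool_rot: [2.97, 1.019, 0.002]
contact_force: [1.4, -2.3, 0.9]
opening: -0.3
grasp_force: 1.2
```

send_rows:
  increments:
    - {"x":-0.02,"y":0.02,"z":0,"wx":0,"wy":0,"wz":-0.003,"fingers":0}
    - {"x":-0.04,"y":0.04,"z":0,"wx":0,"wy":0,"wz":-0.006,"fingers":0}
  grip_force: 40

```text
t: 48.25
position: [465.4, 16.7, 115.6]
tool_rot: [2.99, 0.962, 0.001]
contact_force: [0.3, -2.5, 1.1]
opening: -0.1
grasp_force: 1.2
```

send_rows:
  increments:
    - {"x":-0.02,"y":0.02,"z":0,"wx":0,"wy":0,"wz":-0.003,"fingers":0}
    - {"x":-0.04,"y":0.04,"z":0,"wx":0,"wy":0,"wz":-0.006,"fingers":0}
  grip_force: 40

```text
t: 48.45
position: [462.0, 19.7, 115.8]
tool_rot: [3.006, 0.901, 0.003]
contact_force: [4.9, -9.3, 1.1]
opening: 0.3
grasp_force: 5.1
```

The force is 10.5 N, so the nut is tight. Now about 17 mm more, for roughly 0.12 rad of give.

send_rows:
  increments:
    - {"x":-0.03,"y":0.03,"z":0,"wx":0,"wy":0,"wz":-0.003,"fingers":0}
    - {"x":-0.07,"y":0.05,"z":0,"wx":0,"wy":0,"wz":-0.006,"fingers":0}
    - {"x":-0.1,"y":0.08,"z":0,"wx":0,"wy":0,"wz":-0.01,"fingers":0}
    - {"x":-0.1,"y":0.08,"z":0,"wx":0,"wy":0,"wz":-0.01,"fingers":0}
  grip_force: 40

```text
t: 48.85
position: [452.9, 28.2, 116.0]
tool_rot: [3.033, 0.806, 0.008]
contact_force: [9.5, -7.5, -1.4]
opening: 0.4
grasp_force: 5.4
```

```bash
python3 wr.py 3.png
```

```text
top [294, 231, 51, 106, 460] [500.3 104.2] r 90.8 ang 209.9
top [346, 269, 35, 5, 89] [494.4  -2.6] r 174.1 ang 240.9
top [178, 272, 35, 42, 331] [444.3 327.5] r 223.2 ang 127.1
scene [365, 174, 13, 27, 94] [471.1 343.7] r 222.2 ang 119.1
scene [353, 196, 7, 24, 88] [528.5 231.1] r 95.9 ang 121.7
scene [413, 199, 23, 35, 405] [668.6 360.8] r 229.5 ang 67.0
scene [267, 211, 42, 20, 281] [451.2  43.3] r 166.2 ang 219.7
scene [293, 234, 59, 30, 426] [624.9  32.5] r 125.6 ang 291.4
[453.1  28.  116. ] [ 8.6 -6.4 -1.6]
```

send_rows:
  increments:
    - {"x":-0.03,"y":0.03,"z":0,"wx":0,"wy":0,"wz":-0.003,"fingers":0}
    - {"x":-0.06,"y":0.05,"z":0,"wx":0,"wy":0,"wz":-0.006,"fingers":0}
    - {"x":-0.06,"y":0.05,"z":0,"wx":0,"wy":0,"wz":-0.006,"fingers":0}
    - {"x":-0.06,"y":0.05,"z":0,"wx":0,"wy":0,"wz":-0.006,"fingers":0}
    - {"x":-0.06,"y":0.05,"z":0,"wx":0,"wy":0,"wz":-0.006,"fingers":0}
  grip_force: 40

```text
t: 49.45
position: [447.7, 33.1, 116.2]
tool_rot: [3.047, 0.75, 0.01]
contact_force: [11.1, -5.9, -1.8]
opening: -0.1
grasp_force: 5.6
```

```bash
python3 wr.py 4.png | grep -v 'top'
```

```text
scene [365, 174, 13, 27, 94] [471.6 343.1] r 221.4 ang 119.0
scene [353, 198, 7, 22, 88] [530.1 229.5] r 93.8 ang 121.4
scene [413, 199, 23, 35, 407] [668.5 360.9] r 229.6 ang 67.1
scene [271, 213, 38, 18, 230] [459.   50.5] r 155.5 ang 219.5
scene [293, 234, 59, 30, 431] [624.3  32.3] r 125.7 ang 291.1
[447.7  33.1 116.2] [11.2 -6.1 -2.3]
```

The force slope of 0.1 N/mm matches the click spring, with about 0.13 rad of give. Backing off gently and lifting clear.

send_rows:
  increments:
    - {"x":0.04,"y":-0.03,"z":0,"wx":0,"wy":0,"wz":0,"fingers":0}
    - {"x":0.08,"y":-0.07,"z":0,"wx":0,"wy":0,"wz":0,"fingers":0}
    - {"x":0.12,"y":-0.1,"z":0,"wx":0,"wy":0,"wz":0,"fingers":0}
    - {"x":0.16,"y":-0.13,"z":0,"wx":0,"wy":0,"wz":0,"fingers":0}
    - {"x":0.2,"y":-0.17,"z":0,"wx":0,"wy":0,"wz":0,"fingers":0}
    - {"x":0.26,"y":-0.22,"z":0,"wx":0,"wy":0,"wz":0,"fingers":0}
    - {"x":0.36,"y":-0.32,"z":0,"wx":0,"wy":0,"wz":0,"fingers":0}
    - {"x":0.5,"y":-0.45,"z":0,"wx":0,"wy":0,"wz":0,"fingers":0}
    - {"x":0.5,"y":-0.6,"z":0,"wx":0,"wy":0,"wz":0,"fingers":0}
    - {"x":0.5,"y":-0.6,"z":0,"wx":0,"wy":0,"wz":0,"fingers":0}
  grip_force: 40

```text
t: 50.55
position: [495.3, -27.1, 114.9]
tool_rot: [-3.051, -0.749, 0.001]
contact_force: [-0.1, 0.9, 1.0]
opening: -0.3
grasp_force: 0.0
```

send_rows:
  increments:
    - {"x":0,"y":0,"z":0.4,"wx":0,"wy":0,"wz":0,"fingers":0}
    - {"x":0,"y":0,"z":0.9,"wx":0,"wy":0,"wz":0,"fingers":0}
    - {"x":0,"y":-0.5,"z":1,"wx":0,"wy":0,"wz":0,"fingers":0}
    - {"x":0,"y":-1,"z":1,"wx":0,"wy":0,"wz":0,"fingers":0}
    - {"x":0,"y":-1,"z":1,"wx":0,"wy":0,"wz":0,"fingers":0}
    - {"x":0,"y":-1,"z":1,"wx":0,"wy":0,"wz":0,"fingers":0}
  grip_force: 40

```text
t: 51.15
position: [494.8, -126.3, 214.9]
tool_rot: [-3.05, -0.748, 0.0]
contact_force: [0.1, -0.4, 0.4]
opening: -0.0
grasp_force: 0.0
```

send_rows:
  increments:
    - {"x":0,"y":-0.5,"z":0,"wx":0,"wy":0,"wz":0,"fingers":0}
    - {"x":0,"y":-1,"z":0,"wx":0,"wy":0,"wz":0,"fingers":0}
    - {"x":0,"y":-1,"z":0,"wx":0,"wy":0,"wz":0,"fingers":0}
    - {"x":0,"y":-1,"z":0,"wx":0,"wy":0,"wz":0,"fingers":0}
  grip_force: 40

```text
t: 51.55
position: [495.0, -225.2, 214.6]
tool_rot: [-3.049, -0.751, 0.001]
contact_force: [-0.4, 1.6, -0.8]
opening: -0.0
grasp_force: 0.0
```

```bash
python3 cov.py t11.png; python3 wr.py 5.png; python3 - <<'E'
from h import *
s=cv2.imread('pics/wscene5.png'); h=cv2.cvtColor(s,cv2.COLOR_BGR2HSV); w=((h[:,:,0]<20)&(h[:,:,1]>90)&(s.max(2)>80)).astype(np.uint8); w[:, :340]=0; w[:,400:]=0; w[:140]=0; w[215:]=0
n,l,st,c=cv2.connectedComponentsWithStats(w); print('rod grip',[(c[i],st[i]) for i in range(1,n) if st[i][4]>20])
E
```

```text
hose 63 [481.1 145.4] r 97.0 ang 182.4
hose 47 [443.4 214.1] r 149.3 ang 154.4
olive [ 259  234   65   80 3013] [288.88383671 278.25489545] [475.2 149.9 102. ]
[ 495.2 -224.4  214.9] [-3.048 -0.753  0.   ] [0.8 1.1 0. ]
top [294, 231, 69, 87, 805] [466.5  56. ] r 146.3 ang 219.7
top [179, 272, 34, 42, 329] [444.1 327.2] r 223.1 ang 127.2
scene [353, 196, 7, 24, 90] [528.6 230.8] r 95.7 ang 121.8
scene [413, 199, 23, 35, 395] [668.4 361.1] r 229.7 ang 67.1
scene [266, 214, 90, 25, 605] [502.3  76.9] r 105.6 ang 223.4
scene [298, 234, 10, 16, 79] [555.1   4.8] r 146.7 ang 260.6
scene [320, 238, 32, 26, 273] [651.5  56.4] r 118.0 ang 307.9
[ 495.3 -224.1  215.3] [-0.1  0.6 -0.5]
rod grip [(array([368.98496241, 162.15037594]), array([366, 152,   8,  22, 133], dtype=int32))]
```

The wrench rests straight at 219.7° (tight), the cover hasn't moved, the rod stands in its stand and the arm is clear. Handing in.

```bash
python3 -c "
from bench import r
print(r.finish_job())"
```

```text
the job is handed in; nothing more can be done
None
```

I've handed the job in, but the hand-in returned no verdict. By my own measurements all four pan rocks are in the vessel, it was stirred four laps with every old piece shifted, and the rod is back in its stand. The cover is shut, and the nut is tight with the wrench clicked at about 0.13 rad (estimated from force and travel) and straight again.

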